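# Nip up the pulley's ring nut with a tommy bar

## Task

The belt pulley is loose on its upright shaft: put the thin end of the tommy bar into the holes in the side of the ring nut above it and turn the nut clockwise seen from above, moving the bar on from hole to hole, until the nut has run down onto the pulley and is nipped up to about 0.5 newton metre - properly tight, but not over-tightened. Turn the nut with the bar and not with the fingers, ease the bar into the holes and do not wrench it in them. Then draw the bar out, lay it down on the bench clear of the fixture, and leave the things lying round about where they are.

Things in the scene. Friction and masses are not known exactly. Their poses are not given: they have to be found in the camera images.
- pedestal: bearing pedestal, fixed: a grey cast flange and barrel bolted on a plywood board 140 x 140 x 18 mm, with an upright steel shaft of 30 mm diameter, threaded at the top, 135 mm above the bench at its end; origin on the bench under the shaft's axis, z up
- pulley: dark cast-iron two-step V-belt pulley, 104 mm across and 41 mm high with its boss, loose on the shaft, standing on the barrel's shoulder 52 mm above the bench; origin at the centre of its underside. The boss's top face (60 mm across), on which the nut seats, is 93 mm above the bench
- ring_nut: bright steel ring nut on the thread above the pulley, 72 mm outside diameter, 24 mm high, with six radial holes round its side. Origin on the axis at mid-height, which is also the height of the holes; z up, its own +x runs out through one of the holes, the others follow every 60 degrees. It starts 1 to 2 mm above the pulley's boss
- tommy_bar: tommy bar, loose on the bench: dark octagonal steel bar 14 mm across flats, with a bright round thin end 9 mm in diameter and 45 mm long with a rounded tip; 190 mm long over all, about 0.26 kg, balanced about its middle; origin on its underside at mid-length, +x along the bar to the thin end
- bar_mid (a point): centre of the tommy bar, mid-length and half-way up (7 mm above the bench as it lies); axes as the bar's; the octagonal grip reaches from 95 mm behind this point to 50 mm before it
- bar_tip (a point): end of the bar's thin end, on the bar's centre line, 95 mm before its centre
- masking_tape: roll of masking tape, 92 mm across, 24 mm high, lying by; to be left alone; origin at the centre of its underside
- spanner: combination spanner 164 mm long along its y, 27 mm wide, 8 mm thick, lying by; to be left alone; origin at the centre of its underside
- measuring_tape: yellow tape measure 36 x 73 x 61 mm high, standing by; to be left alone; origin at the centre of its underside
- wood_block: wood offcut 48 x 115 (along its y) x 38 mm, lying by; to be left alone; origin at the centre of its underside
- nut_hole (a point): centre of the mouth of the hole on the nut's own +x, 36 mm from the axis; all six holes are alike: round, 12 mm in diameter, lightly countersunk, blind, 19 mm deep towards the axis; x points straight out of the hole
- shaft_end (a point): top end of the shaft, on its axis, 135 mm above the bench. Thread: 4 mm a turn; turning the nut clockwise seen from above (negative yaw) runs it down. It runs easily (under 0.2 N m) until it seats on the pulley; then the torque climbs by about 0.5 N m within 0.1 to 0.2 rad of the nut (more at the bar, which has play in the hole); the nut stays where it is left

How it is judged:
By the outcome, as a careful person would: the job done as asked, in the order asked, and still so for the second after the job is handed in, with the robot touching nothing.
It also fails if it takes over 72 s, if anything falls off the work surface, if the arm or the gripper's body presses on something with over 40 N, if the wrist force passes 120 N, or if a joint passes its speed limit or range.

## Robot

A 7-joint arm with a two-finger parallel gripper is mounted at the origin on a cart in front of the work surface, level with it; the furniture and walls round the work are solid. World frame = base frame: x ahead of the robot, y to its left, z up, the work surface at z = 0. Lengths are in m, angles in rad, forces in N, time in s.
With the tool pointing down it reaches from about 0.425 to 0.875 m from the base axis. Payload 4.7 kg.
Tool frame: the origin (TCP) lies midway between the tips of the shut fingers; the grasp point (between the pads) lies ctrl.grasp_offset behind it (ctrl.grasp_offset is the distance from the TCP to the grasp point, in m); z points along the fingers, y is the line along which they close (so a half turn about z gives the same grasp; the last joint's range is limited). The gripper opens to 87 mm and grips with 3 to 60 N. Pads are 19 mm wide; open, the fingers measure 117 mm over their backs; the gripper's body (75 mm by 190 mm) begins 51 mm behind the grasp point.
Start: joints at [1.282, 0.321, -0.07, 1.45, 0.023, 1.371, -0.057], TCP at [0.194, -0.62, 0.223] pointing down, gripper open.
Joint ranges: [-2.86, 2.86], [-0.3, 2.09], [-1.38, 1.24], [0.06, 2.45], [-1.56, 4.7], [0.09, 2.05], [-2.69, 2.69]. Speed limits (rad/s): [2.57, 2.57, 3.14, 3.14, 3.14, 3.14, 3.14].

## Interface

Orientations are given as a rotation vector (axis times angle).
In Python, from bench import ctrl gives the robot as it stands. The module is installed in compiled form; this text tells all that it offers.
- The arm moves only by the tool jog_arm, never from a script. Its argument "moves" is one flat list of numbers, 7 for each row, row after row: the shift along the tool's x, y, z in units of 30 cm (1.0 is 30 cm), then the turn, a rotation vector about the tool's x, y, z in units of 60 degrees (1.0 is 60 degrees), then the gripper's target within -1 to 1 (fully open at 1, half-way at 0, shut at -1). In form: [x, y, z, wx, wy, wz, fingers, x, y, z, wx, wy, wz, fingers, ...]. A call has exactly 8 rows; each row is the pose to reach, as a shift and turn from the pose commanded when the call began, along the tool's axes at that moment; what a row does not reach only later rows make up. A row lasts 1/8 s, in which the tool goes at most 62.5 mm and 10.7 degrees, less where a joint would pass 70% of its speed; a pose out of reach is approached as far as the arm can. A call with a number of a shift or a turn outside -1 to 1 is refused whole. A call with a gripper value outside its range is refused whole. The fingers move at their own pace and stop on an object; "newtons" is the grip in N (left out, the last holds). Time passes only in rows, so rows that repeat a pose let the fingers close, or fill a call up. It gives the time, the measured TCP pose, the force, the opening and the grip force at its end, in the units of the state.
- ctrl.get_state(): the state, without advancing time (a new reading comes with each control period).
- ctrl.get_image(name): name is "scene" or "top" or "wrist"; returns a dict with "pixels" (420x560x3 uint8, red, green, blue), "fx", "fy", "cx", "cy" (pixels), "xyz" and "rotation" of the camera in the world; the wrist camera has in their place "tool_from_camera" (4x4, takes a point from camera to tool coordinates, whose origin is the TCP and whose axes are the flange's). Camera axes: x right, y up, looking along -z (the intrinsics and any distortion apply to the point x, -y, -z); pixel columns grow to the right and rows downward; lengths in m; the calibration is good to about 2 mm. A picture is of the moment at which its call begins: read the wrist's pose just before it. There is no depth.
- ctrl.close_job(): hands the job in; it is judged then, once.
The state is a dict: "time": time; "joint_positions": joint angles; "qd": joint speeds; "joint_torque": joint torques, N m; "position": TCP position; "tool_rot": TCP orientation; "ft_force": force on the tool from outside, world axes, zero at the start; "torque": the same for the moment, N m; "grip_width": opening from 0.0 (shut) to 1.0 (fully open); "grip_force": force on a finger pad.
Only numpy, scipy, OpenCV 4.12 (cv2) and the standard library are available. Lean on these libraries where they do the work, as an engineer would, in place of code of your own. Each camera call takes 0.05 s, during which the arm holds its last target. There are 200 camera calls.

## Working session

There is one attempt and no reset: what is moved stays moved. The work goes in short steps, Python scripts to look and compute and a tool call to move; the robot and the scene stay as the last step left them, time stands still between calls to the robot, and variables do not carry over. Pictures are saved under pics/ and viewed, at most 10 in all, crops included, and the job is handed in when it is done.

Besides the shell and the picture viewer there is one more tool, called after "Emit:" in YAML: its name, and indented under it one key for each argument. jog_arm: Moves the arm, as the interface text tells. Its arguments: {"type":"object","properties":{"moves":{"type":"array"},"newtons":{"type":"number"}},"required":["moves"]}

```bash
mkdir -p pics
python3 - <<'E'
from bench import ctrl
import cv2,numpy as np
s=ctrl.get_state();print(s, ctrl.grasp_offset)
for n in("scene","top"):
    d=ctrl.get_image(n);cv2.imwrite(f"pics/{n}0.png",d["pixels"][:,:,::-1]);print({k:v for k,v in d.items() if k!="pixels"})
E
```

```text
{'time': 0.0, 'joint_positions': array([ 1.28211724,  0.32180768, -0.0701003 ,  1.45164336,  0.02257634,
        1.37079608, -0.05692891]), 'qd': array([-0.00293221, -0.00033745,  0.00012836,  0.00119856, -0.00122249,
        0.00044032, -0.00017818]), 'joint_torque': array([-2.76991696e-04, -4.91295326e+01, -4.04038550e-01, -3.12532139e+01,
       -6.40063081e-02,  4.35277924e-02,  1.67556700e-04]), 'position': array([ 0.19362212, -0.61992653,  0.22148745]), 'tool_rot': array([-3.10384445e+00, -4.73530043e-01,  5.48953817e-04]), 'ft_force': array([ 0.3515128 , -0.3167303 , -0.76668736]), 'torque': array([0.00982939, 0.00862752, 0.01413553]), 'grip_force': 0.0, 'grip_width': 1.003155524015246} 0.0187
{'fx': 444.6033528373944, 'fy': 444.6033528373944, 'cx': 276.7612421061699, 'cy': 210.05211909794076, 'xyz': array([-0.26211859,  0.49043586,  1.13321259]), 'rotation': array([ 0.43652073, -0.80239482, -2.03952687])}
{'fx': 471.64891738771297, 'fy': 471.64891738771297, 'cx': 282.81812104434425, 'cy': 204.8381634301475, 'xyz': array([ 0.42491512, -0.02573633,  1.28695335]), 'rotation': array([ 0.08254087, -0.0623903 , -1.56220701])}
```

View pics/top0.png

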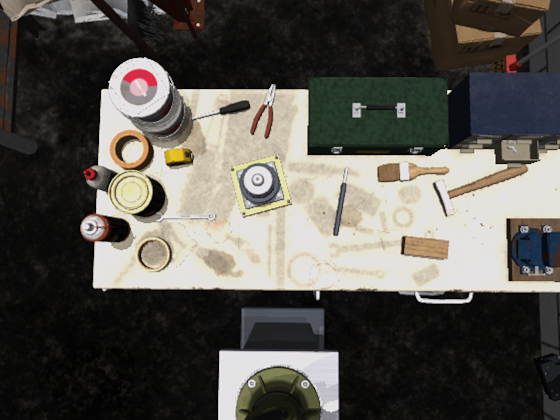

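View pics/scene0.png

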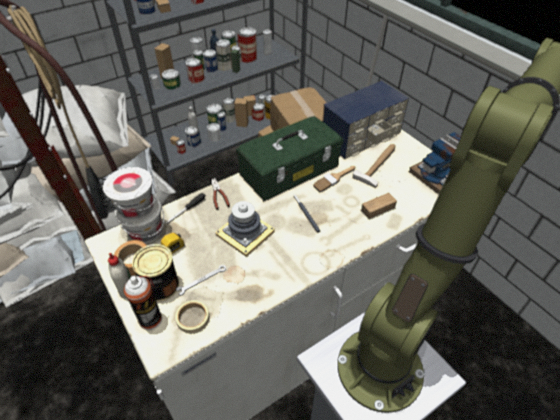

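```bash
cat > h.py <<'E'
from bench import ctrl
import cv2,numpy as np
from scipy.spatial.transform import Rotation as R
def tcp():
    s=ctrl.get_state(); T=np.eye(4);T[:3,:3]=R.from_rotvec(s["tool_rot"]).as_matrix();T[:3,3]=s["position"];return T
def cam(n,save=None):
    T=tcp();d=ctrl.get_image(n)
    if n=="wrist": C=T@np.array(d["tool_from_camera"])
    else:
        C=np.eye(4);C[:3,:3]=R.from_rotvec(d["rotation"]).as_matrix();C[:3,3]=d["xyz"]
    d["C"]=C
    if save: cv2.imwrite(f"pics/{save}.png",d["pixels"][:,:,::-1]); np.savez(f"pics/{save}.npz",C=C,K=[d["fx"],d["fy"],d["cx"],d["cy"]])
    return d
def load(n):
    z=np.load(f"pics/{n}.npz");k=z["K"];return dict(C=z["C"],fx=k[0],fy=k[1],cx=k[2],cy=k[3],pixels=cv2.imread(f"pics/{n}.png")[:,:,::-1])
def p2w(d,u,v,z):
    r=d["C"][:3,:3]@np.array([(u-d["cx"])/d["fx"],-(v-d["cy"])/d["fy"],-1]);o=d["C"][:3,3]
    return o+r*(z-o[2])/r[2]
def w2p(d,p):
    q=np.linalg.inv(d["C"])@np.append(p,1);return np.array([d["cx"]+d["fx"]*q[0]/-q[2],d["cy"]+d["fy"]*q[1]/q[2]])
def rel(pos,rot):
    "move units from the present measured pose to TCP pos, Rotation rot"
    T=tcp();return np.round(np.r_[T[:3,:3].T@(np.array(pos)-T[:3,3])/.3,(R.from_matrix(T[:3,:3].T)*rot).as_rotvec()/(np.pi/3)],4)
def down(a):
    "tool down, tool x pointing along world yaw a"
    x=np.array([np.cos(a),np.sin(a),0]);z=np.array([0,0,-1]);return R.from_matrix(np.c_[x,np.cross(z,x),z])
E
python3 - <<'E'
from h import *
d=cam("top","top1");e=cam("scene","scene1")
for n,u,v,z in[("shaft",258.5,179.5,.135),("thin",345,169,.007),("thick",337,235,.007),("spanA",163,217,.005),("spanB",213,216,.005)]:
    print(n,p2w(d,u,v,z).round(4))
print(w2p(d,[0,0,0]),w2p(d,[.194,-.62,.22]))
w=cam("wrist");print(w["tool_from_camera"],w["fx"],w["cx"],w["cy"])
a=cv2.resize(d["pixels"][130:250,200:380],None,fx=4,fy=4,interpolation=cv2.INTER_CUBIC)
b=cv2.resize(e["pixels"][185:265,200:340],None,fx=5,fy=5,interpolation=cv2.INTER_CUBIC)
cv2.imwrite("pics/topc.png",a[:,:,::-1]);cv2.imwrite("pics/scenec.png",b[:,:,::-1])
E
```

```text
shaft [0.5939 0.05   0.135 ]
thin [ 0.6432 -0.1784  0.007 ]
thick [ 0.4625 -0.1561  0.007 ]
spanA [0.508  0.3183 0.005 ]
spanB [0.5117 0.1815 0.005 ]
[277.86928584 410.45130658] [559.30777157 356.57032991]
[[-7.33528215e-04  9.56345264e-01  2.92238256e-01  7.86441414e-02]
 [ 9.99999607e-01  5.55813459e-04  6.91142767e-04 -3.06046701e-04]
 [ 4.98541156e-04  2.92238648e-01 -9.56345295e-01 -1.62044328e-01]
 [ 0.00000000e+00  0.00000000e+00  0.00000000e+00  1.00000000e+00]] 323.42749039288543 282.8648121214754 206.91408156182683
```

View pics/topc.png

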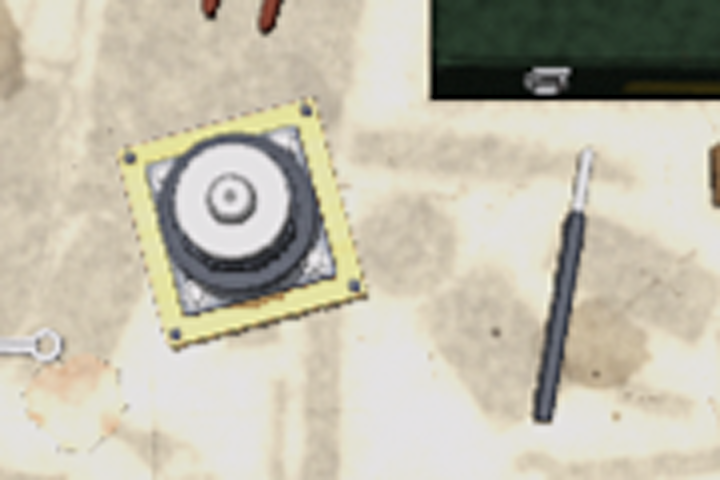

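View pics/scenec.png

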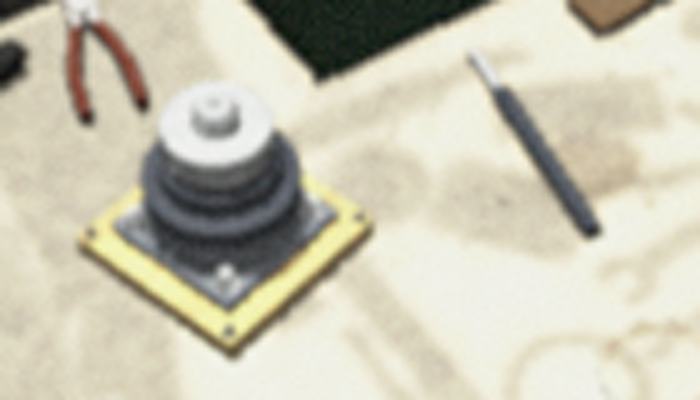

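```bash
cat >> h.py <<'E'
import os
def cmd():
    return np.load("cmd.npy") if os.path.exists("cmd.npy") else tcp()
def after(C,m):
    T=np.eye(4);T[:3,3]=np.array(m[:3])*.3;T[:3,:3]=R.from_rotvec(np.array(m[3:6])*np.pi/3).as_matrix();return C@T
def plan(targets,dec=3,base=None):
    "targets: list of (pos,Rotation); prints each row in units from commanded pose; records last as commanded"
    C=cmd() if base is None else base
    for p,r in targets:
        m=np.round(np.r_[C[:3,:3].T@(np.array(p)-C[:3,3])/.3,(R.from_matrix(C[:3,:3].T)*r).as_rotvec()/(np.pi/3)],dec);print(m.tolist())
    N=after(C,m);np.save("cmd.npy",N)
def err():
    C=cmd();T=tcp();print("pos err mm",((T[:3,3]-C[:3,3])*1000).round(1),"rot deg",(R.from_matrix(T[:3,:3]@C[:3,:3].T).as_rotvec()*57.3).round(2))
E
python3 - <<'E'
from h import *
d=load("top1")
s=p2w(d,257.75,179.25,.135);a=p2w(d,346.75,167.5,.007);b=p2w(d,335.75,235,.007);print(s,a,b,(a+b)/2,np.linalg.norm(a-b),np.degrees(np.arctan2(*(a-b)[1::-1])))
ax=s[:2];d2=np.radians(130);h=-np.array([np.cos(d2),np.sin(d2)])
rot=down(d2)*R.from_rotvec([0,np.radians(30),0])
for sg in(1,-1):
    r=down(d2)*R.from_rotvec([0,sg*np.radians(30),0]);print(sg,r.as_matrix()[:,2])
r=[down(d2)*R.from_rotvec([0,sg*np.radians(30),0]) for sg in(1,-1)]
r=max(r,key=lambda q:q.as_matrix()[:2,2]@h)
plan([([.40,-.42,.24],down(np.radians(70)))]);plan([([.5,-.16,.24],down(np.radians(110)))]);plan([(np.r_[ax-.071*h,.21],r)])
E
```

```text
[0.59454711 0.05184434 0.135     ] [ 0.64738957 -0.18325228  0.007     ] [ 0.4624318  -0.15269577  0.007     ] [ 0.55491069 -0.16797402  0.007     ] 0.18746486286991892 -9.380990124997377
1 [-0.3213938   0.38302222 -0.8660254 ]
-1 [ 0.3213938  -0.38302222 -0.8660254 ]
[0.855, -0.432, -0.06, -0.001, -0.0, -0.878]
[0.929, 0.017, 0.001, 0.0, -0.0, -0.666]
[0.778, 0.457, 0.1, -0.087, -0.495, -0.326]
```

Emit:
jog_arm:
  moves: [0.855, -0.432, -0.06, 0, 0, -0.878, 1, 0.855, -0.432, -0.06, 0, 0, -0.878, 1, 0.855, -0.432, -0.06, 0, 0, -0.878, 1, 0.855, -0.432, -0.06, 0, 0, -0.878, 1, 0.855, -0.432, -0.06, 0, 0, -0.878, 1, 0.855, -0.432, -0.06, 0, 0, -0.878, 1, 0.855, -0.432, -0.06, 0, 0, -0.878, 1, 0.855, -0.432, -0.06, 0, 0, -0.878, 1]

```text
time: 1.25
position: [0.3985, -0.4217, 0.2403]
tool_rot: [-2.576, -1.798, 0.001]
ft_force: [-0.3, -1.2, -0.5]
grip_width: 1.001
grip_force: 0.0
```

Emit:
jog_arm:
  moves: [0.929, 0.017, 0, 0, 0, -0.666, 1, 0.929, 0.017, 0, 0, 0, -0.666, 1, 0.929, 0.017, 0, 0, 0, -0.666, 1, 0.929, 0.017, 0, 0, 0, -0.666, 1, 0.929, 0.017, 0, 0, 0, -0.666, 1, 0.929, 0.017, 0, 0, 0, -0.666, 1, 0.929, 0.017, 0, 0, 0, -0.666, 1, 0.929, 0.017, 0, 0, 0, -0.666, 1]

```text
time: 2.25
position: [0.4992, -0.1624, 0.2403]
tool_rot: [-1.807, -2.57, 0.001]
ft_force: [0.6, 0.9, 0.5]
grip_width: 0.998
grip_force: 0.0
```

Emit:
jog_arm:
  moves: [0.778, 0.457, 0.1, -0.087, -0.495, -0.326, 1, 0.778, 0.457, 0.1, -0.087, -0.495, -0.326, 1, 0.778, 0.457, 0.1, -0.087, -0.495, -0.326, 1, 0.778, 0.457, 0.1, -0.087, -0.495, -0.326, 1, 0.778, 0.457, 0.1, -0.087, -0.495, -0.326, 1, 0.778, 0.457, 0.1, -0.087, -0.495, -0.326, 1, 0.778, 0.457, 0.1, -0.087, -0.495, -0.326, 1, 0.778, 0.457, 0.1, -0.087, -0.495, -0.326, 1]

```text
time: 3.25
position: [0.5493, 0.1036, 0.2108]
tool_rot: [1.125, 2.4, -0.303]
ft_force: [-0.3, 0.2, -0.2]
grip_width: 1.002
grip_force: 0.0
```

Run:
```python
from h import *
err();w=cam("wrist","w1");cv2.imwrite("pics/w1v.png",cv2.resize(w["pixels"],None,fx=1.4,fy=1.4,interpolation=cv2.INTER_CUBIC)[:,:,::-1]);err()
print(ctrl.get_state()["joint_positions"].round(2),w2p(w,[.5945,.0518,.107]))
```

```text
pos err mm [ 0.3 -2.7  0.9] rot deg [-0.06 -0.   -0.23]
pos err mm [ 0.3 -2.4  0.9] rot deg [-0.06 -0.01 -0.2 ]
[ 0.44  0.12 -1.06  1.88  0.67  1.24 -0.16] [286.56293708 208.37266584]
```

View pics/w1v.png

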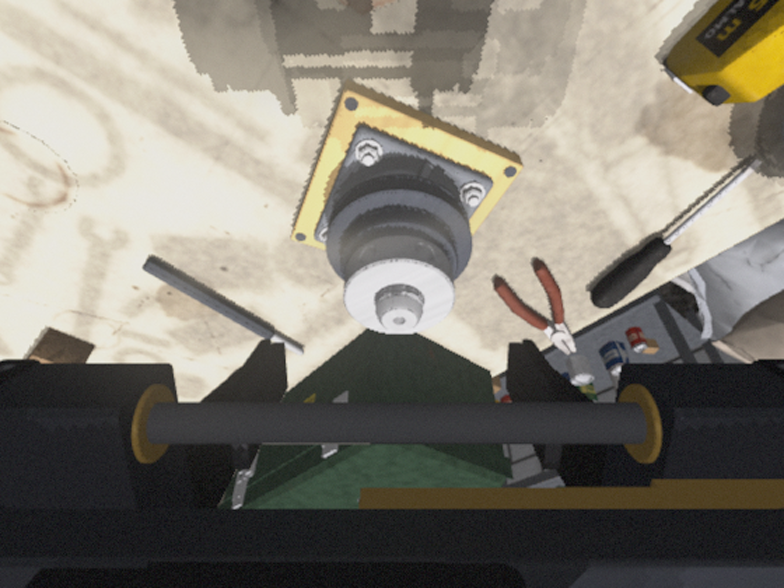

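Run:
```python
from h import *
w=load("w1");c=w["pixels"][150:250,225:345][::-1,::-1]
c=np.clip((c/255.)**.6*255,0,255).astype(np.uint8)
cv2.imwrite("pics/w1c.png",cv2.resize(c,None,fx=6,fy=6,interpolation=cv2.INTER_CUBIC)[:,:,::-1])
```

```text
(no output)
```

View pics/w1c.png

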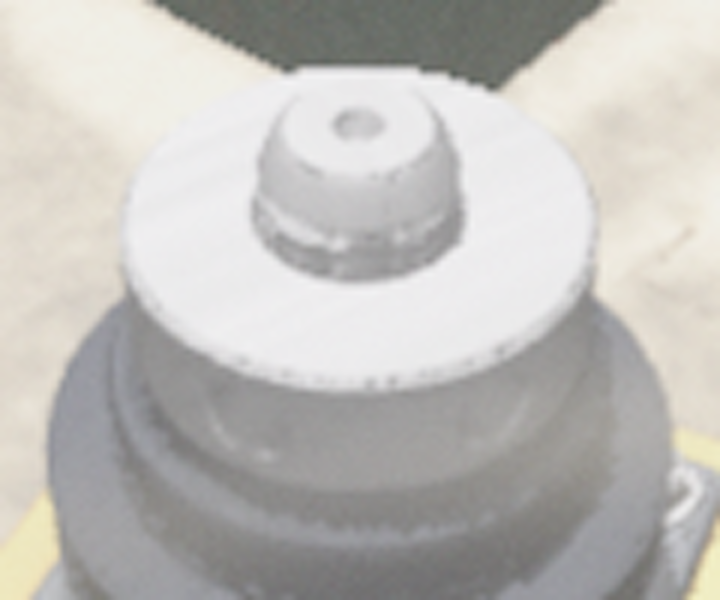

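Run:
```python
from h import *
w=load("w1");
px=lambda x,y:(225+119-(x/6-.4),150+99-(y/6-.4))
s=p2w(w,*px(359,124),.135);print("shaft wrist",s)
# nut top ellipse extreme edges
g=cv2.cvtColor(np.ascontiguousarray(w["pixels"]),cv2.COLOR_RGB2GRAY).astype(np.float32)
ax=s[:2]
# top circle z from fit: project circles
ph=np.radians(np.arange(40,220,.25));zz=np.arange(.09,.128,.00025)
P=np.array([[w2p(w,[ax[0]+.036*np.cos(a),ax[1]+.036*np.sin(a),z]) for a in ph] for z in zz]).astype(np.float32)
U=cv2.remap(g,P[...,0],P[...,1],cv2.INTER_CUBIC)[::-1]
V=np.clip((U-20)*1.5,0,255);
V=cv2.createCLAHE(4,(4,4)).apply(np.clip(U,0,255).astype(np.uint8))
cv2.imwrite("pics/unw.png",cv2.resize(V,(720,456)))
```

```text
shaft wrist [0.59008073 0.05404597 0.135     ]
```

View pics/unw.png

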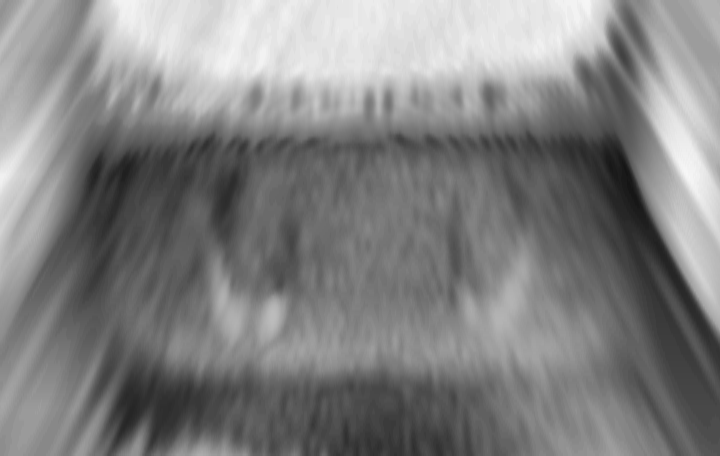

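Run:
```python
from h import *
d=load("top1");w=load("w1")
a=p2w(w,300/1.4,349/1.4,.007);b=p2w(w,149/1.4,263/1.4,.007);print("bar wrist",a,b,(a+b)/2,np.linalg.norm(a-b),np.degrees(np.arctan2(*(a-b)[1::-1])))
print("box corner",p2w(d,308,153,0),p2w(d,308,127,.15),p2w(d,308,127,.2)); print("box wrist/scene",p2w(load("scene1"),266,201,0),p2w(load("scene1"),238,158,.15))
yaw=np.radians(-9.4);g=ctrl.grasp_offset
m=np.array([.555,-.168])
plan([(np.r_[m,.10],down(yaw+1.2))]);plan([(np.r_[m,.10],down(yaw+.4))]);plan([(np.r_[m,.10],down(yaw))])
```

```text
bar wrist [ 0.63844922 -0.17855785  0.007     ] [ 0.46025287 -0.14987856  0.007     ] [ 0.54935104 -0.1642182   0.007     ] 0.1804894430658646 -9.142898296593128
box corner [ 0.68857944 -0.07725909  0.        ] [ 0.72266519 -0.07105891  0.15      ] [ 0.70957098 -0.06906575  0.2       ]
box wrist/scene [ 0.6823107 -0.0856441  0.       ] [ 0.78263042 -0.04090147  0.15      ]
[-0.434, -0.572, 0.674, 0.308, 0.435, 1.149]
[-0.001, 0.0, -0.0, -0.0, -0.0, 0.764]
[0.001, -0.0, -0.0, -0.0, 0.0, 0.382]
```

Run:
```python
from h import *
os.remove("cmd.npy")
w=load("w1");yaw=np.radians(-9.3);m=np.array([.552,-.166])
# base: previous commanded
d2=np.radians(130)
C=np.eye(4);C[:3,:3]=(down(d2)*R.from_rotvec([0,-np.pi/6,0])).as_matrix();C[:3,3]=[.5489,.1062,.21];np.save("cmd.npy",C);err()
plan([(np.r_[.53,-.07,.17],down(yaw+1.5))]);plan([(np.r_[m,.10],down(yaw+.6))]);plan([(np.r_[m,.10],down(yaw))])
```

```text
pos err mm [ 0.3 -2.3  0.8] rot deg [-0.08 -0.02 -0.2 ]
[-0.288, -0.426, 0.32, 0.233, 0.463, 0.868]
[-0.294, 0.145, 0.234, -0.0, 0.0, 0.86]
[0.0, 0.0, -0.0, 0.0, 0.0, 0.573]
```

Emit:
jog_arm:
  moves: [-0.288, -0.426, 0.32, 0.233, 0.463, 0.868, 1, -0.288, -0.426, 0.32, 0.233, 0.463, 0.868, 1, -0.288, -0.426, 0.32, 0.233, 0.463, 0.868, 1, -0.288, -0.426, 0.32, 0.233, 0.463, 0.868, 1, -0.288, -0.426, 0.32, 0.233, 0.463, 0.868, 1, -0.288, -0.426, 0.32, 0.233, 0.463, 0.868, 1, -0.288, -0.426, 0.32, 0.233, 0.463, 0.868, 1, -0.288, -0.426, 0.32, 0.233, 0.463, 0.868, 1]

```text
time: 4.3
position: [0.5298, -0.07, 0.1707]
tool_rot: [2.462, 1.95, -0.002]
ft_force: [-0.2, 0.5, 1.3]
grip_width: 1.005
grip_force: 0.0
```

Emit:
jog_arm:
  moves: [-0.294, 0.145, 0.234, 0, 0, 0.86, 1, -0.294, 0.145, 0.234, 0, 0, 0.86, 1, -0.294, 0.145, 0.234, 0, 0, 0.86, 1, -0.294, 0.145, 0.234, 0, 0, 0.86, 1, -0.294, 0.145, 0.234, 0, 0, 0.86, 1, -0.294, 0.145, 0.234, 0, 0, 0.86, 1, -0.294, 0.145, 0.234, 0, 0, 0.86, 1, -0.294, 0.145, 0.234, 0, 0, 0.86, 1]

```text
time: 5.3
position: [0.552, -0.1658, 0.1006]
tool_rot: [3.065, 0.685, -0.001]
ft_force: [0.4, -0.7, -0.8]
grip_width: 1.002
grip_force: 0.0
```

Emit:
jog_arm:
  moves: [0, 0, 0, 0, 0, 0.573, 1, 0, 0, 0, 0, 0, 0.573, 1, 0, 0, 0, 0, 0, 0.573, 1, 0, 0, 0, 0, 0, 0.573, 1, 0, 0, 0, 0, 0, 0.573, 1, 0, 0, 0, 0, 0, 0.573, 1, 0, 0, 0, 0, 0, 0.573, 1, 0, 0, 0, 0, 0, 0.573, 1]

```text
time: 6.3
position: [0.552, -0.1661, 0.1005]
tool_rot: [3.131, -0.255, -0.001]
ft_force: [0.1, 0.7, -0.4]
grip_width: 1.001
grip_force: 0.0
```

Run:
```python
from h import *
err();w=cam("wrist","w2");T=tcp()
cv2.imwrite("pics/w2v.png",cv2.resize(w["pixels"],None,fx=1.4,fy=1.4,interpolation=cv2.INTER_CUBIC)[:,:,::-1])
print(T[:3,3],ctrl.get_state()["joint_positions"].round(2))
```

```text
pos err mm [ 0.1 -0.2  0.6] rot deg [-0.02  0.02  0.03]
[ 0.55199611 -0.16603501  0.10045182] [ 0.68  0.3  -0.51  1.77  0.16  1.12 -1.61]
```

View pics/w2v.png

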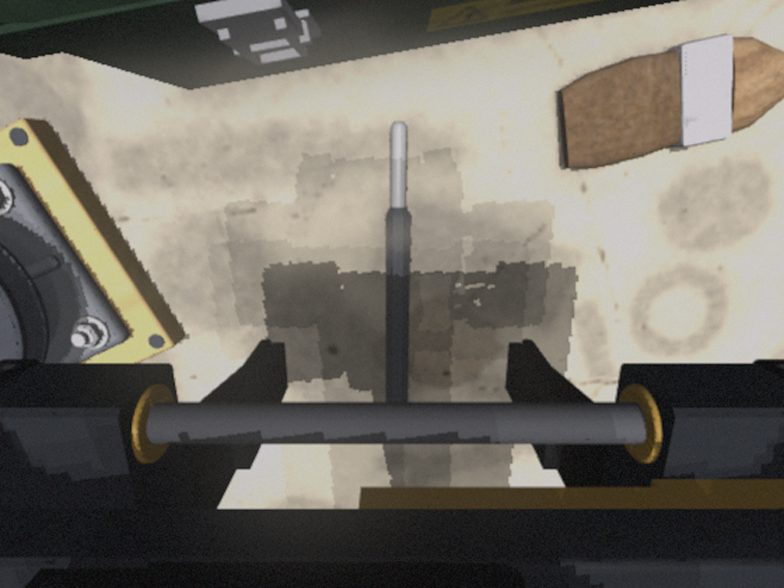

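Run:
```python
from h import *
w=load("w2");f=lambda x,y,z:p2w(w,x/1.4-.15,y/1.4-.15,z)
t=f(398.7,122,.007);s=f(398,209,.009);k=f(397,395,.012)
T=tcp();print(t,s,k,np.degrees(np.arctan2(*(t-k)[1::-1])))
for p in(t,s,k):print("tool mm",(T[:3,:3].T@(p-T[:3,3])*1000).round(1))
```

```text
[ 0.64400108 -0.1829815   0.007     ] [ 0.59918622 -0.17528217  0.009     ] [ 0.48626768 -0.1562061   0.012     ] -9.63417864229125
tool mm [93.6  1.8 93.4]
tool mm [48.1  1.4 91.4]
tool mm [-66.4   0.9  88.5]
```

Emit:
jog_arm:
  moves: [-0.005, 0.005, 0.08, 0, 0, 0, 1, -0.005, 0.005, 0.16, 0, 0, 0, 1, -0.005, 0.005, 0.24, 0, 0, 0, 1, -0.005, 0.005, 0.28, 0, 0, 0, 1, -0.005, 0.005, 0.3, 0, 0, 0, 1, -0.005, 0.005, 0.315, 0, 0, 0, 1, -0.005, 0.005, 0.323, 0, 0, 0, 1, -0.005, 0.005, 0.323, 0, 0, 0, 0.5]
  newtons: 45

```text
time: 7.35
position: [0.5504, -0.1674, 0.0039]
tool_rot: [3.13, -0.255, -0.0]
ft_force: [0.8, 0.0, 0.7]
grip_width: 0.951
grip_force: 0.0
```

Emit:
jog_arm:
  moves: [0, 0, 0, 0, 0, 0, -1, 0, 0, 0, 0, 0, 0, -1, 0, 0, 0, 0, 0, 0, -1, 0, 0, 0, 0, 0, 0, -1, 0, 0, 0, 0, 0, 0, -1, 0, 0, 0, 0, 0, 0, -1, 0, 0, 0, 0, 0, 0, -1, 0, 0, 0, 0, 0, 0, -1]
  newtons: 45

```text
time: 8.35
position: [0.5502, -0.1671, 0.0036]
tool_rot: [3.131, -0.255, -0.001]
ft_force: [-0.4, -0.6, -0.8]
grip_width: 0.152
grip_force: 45.0
```

Run:
```python
from h import *
C=cmd();C=after(C,[-.005,.005,.323,0,0,0]);np.save("cmd.npy",C);err()
A=np.array([.594,.0515]);np.save("axis.npy",A)
ph=np.radians(-137.25);u=np.array([np.cos(ph),np.sin(ph)])
plan([(np.r_[A+.155*u,.103],down(ph+np.pi))])
```

```text
pos err mm [0.1 0.  0.6] rot deg [-0.01  0.01  0.01]
[-0.291, -0.335, -0.333, 0.0, 0.0, -0.868]
```

Emit:
jog_arm:
  moves: [0, 0, -0.15, 0, 0, 0, -1, -0.02, 0, -0.3, 0, 0, -0.1, -1, -0.08, -0.08, -0.333, 0, 0, -0.27, -1, -0.15, -0.16, -0.333, 0, 0, -0.44, -1, -0.22, -0.25, -0.333, 0, 0, -0.61, -1, -0.28, -0.32, -0.333, 0, 0, -0.78, -1, -0.291, -0.335, -0.333, 0, 0, -0.868, -1, -0.291, -0.335, -0.333, 0, 0, -0.868, -1]

```text
time: 9.35
position: [0.4799, -0.0536, 0.1032]
tool_rot: [2.925, 1.145, -0.002]
ft_force: [0.7, -1.1, -1.3]
grip_width: 0.152
grip_force: 45.0
```

Run:
```python
from h import *
err();w=cam("wrist","w3");
c=w["pixels"][:300,130:430]
cv2.imwrite("pics/w3v.png",cv2.resize(c,None,fx=2,fy=2,interpolation=cv2.INTER_CUBIC)[:,:,::-1]);s=ctrl.get_state();print(s["ft_force"],s["torque"],s["grip_width"],s["position"])
A=np.load("axis.npy");print(w2p(w,np.r_[A,.135]))
```

```text
pos err mm [-0.4  0.3  0.4] rot deg [-0.05  0.05  0.  ]
[-0.16304828  0.1719158  -3.46498728] [-0.00639471 -0.00847432 -0.04528326] 0.15457843914570313 [ 0.48020816 -0.05416206  0.10330764]
[ 287.41985184 -143.79682734]
```

View pics/w3v.png

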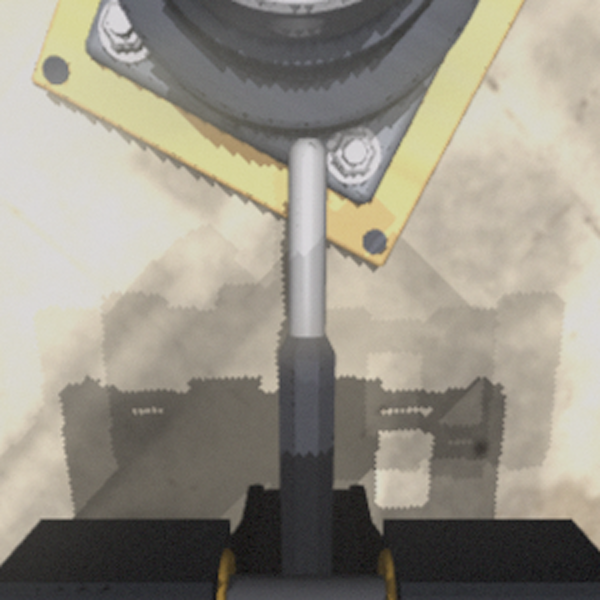

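Run:
```python
from h import *
w=load("w3");g=cv2.cvtColor(np.ascontiguousarray(w["pixels"]),cv2.COLOR_RGB2GRAY)
for r in(0,1,2,3,4): print(r,g[r,195:370:1].tolist() if r in(0,3) else "")
A=np.load("axis.npy")
for rr,z in((.036,.1185),(.036,.0945),(.03,.093)):
    P=np.array([w2p(w,[A[0]+rr*np.cos(a),A[1]+rr*np.sin(a),z]) for a in np.radians(np.arange(-200,-74,5))]);print(rr,z,P[P[:,1]>-15].round(1).tolist())
T=tcp();print("tip tool",(T[:3,:3].T@(p2w(w,283.3,69.8,.1067)-T[:3,3])*1000).round(1))
```

```text
0 [105, 103, 106, 102, 106, 105, 105, 107, 107, 106, 107, 106, 107, 108, 109, 104, 86, 73, 65, 57, 57, 66, 73, 73, 76, 76, 78, 79, 75, 75, 72, 70, 71, 70, 74, 70, 71, 74, 76, 73, 70, 74, 71, 76, 77, 75, 75, 76, 76, 77, 84, 109, 117, 133, 140, 149, 153, 154, 147, 145, 151, 158, 147, 135, 134, 129, 130, 146, 161, 168, 177, 181, 182, 185, 196, 199, 196, 202, 204, 204, 204, 205, 204, 206, 207, 206, 205, 207, 200, 200, 198, 196, 190, 189, 181, 179, 169, 165, 164, 143, 148, 151, 149, 157, 157, 148, 126, 133, 140, 148, 156, 158, 148, 135, 128, 106, 83, 76, 72, 75, 73, 71, 74, 74, 76, 72, 73, 73, 74, 72, 76, 74, 73, 70, 71, 72, 67, 70, 76, 77, 78, 102, 108, 111, 112, 109, 94, 77, 67, 66, 72, 89, 107, 110, 110, 110, 109, 112, 111, 111, 110, 110, 109, 108, 110, 107, 107, 106, 105, 104, 106, 98, 91, 96, 141]
1 
2 
3 [102, 103, 101, 105, 105, 105, 106, 104, 108, 107, 106, 108, 107, 105, 110, 109, 96, 78, 72, 65, 62, 57, 59, 60, 68, 80, 77, 77, 79, 77, 79, 76, 76, 74, 74, 71, 70, 68, 72, 74, 74, 75, 74, 75, 76, 77, 78, 77, 76, 75, 78, 79, 78, 80, 81, 81, 80, 83, 97, 117, 124, 137, 143, 151, 143, 
[... 649 characters left out ...]
98.0, 1.7], [305.8, 0.2], [313.5, -2.2], [321.1, -5.3], [328.5, -9.1], [335.6, -13.7]]
0.036 0.0945 [[227.8, -10.6], [232.9, -5.0], [238.3, 0.1], [244.0, 4.6], [250.0, 8.4], [256.1, 11.7], [262.5, 14.3], [269.0, 16.3], [275.7, 17.7], [282.3, 18.4], [289.0, 18.4], [295.7, 17.7], [302.4, 16.5], [308.9, 14.5], [315.3, 11.9], [321.5, 8.7], [327.5, 4.9], [333.3, 0.5], [338.7, -4.5], [343.8, -10.1]]
0.03 0.093 [[241.8, -14.9], [246.3, -10.6], [251.0, -6.9], [255.9, -3.6], [261.1, -0.9], [266.4, 1.3], [271.8, 3.0], [277.4, 4.2], [282.9, 4.7], [288.5, 4.8], [294.1, 4.2], [299.7, 3.1], [305.1, 1.5], [310.5, -0.7], [315.6, -3.4], [320.6, -6.6], [325.4, -10.3], [329.9, -14.5]]
tip tool [95.8 -1.8 -3.5]
```

Emit:
jog_arm:
  moves: [0.0, 0, -0.06, 0, 0, 0, -1, 0.0, 0, -0.12, 0, 0, 0, -1, 0.02, 0, -0.167, 0, 0, 0, -1, 0.067, 0, -0.167, 0, 0, 0, -1, 0.1, 0, -0.167, 0, 0, 0, -1, 0.1, 0, -0.167, 0, 0, 0, -1, 0.1, 0, -0.167, 0, 0, 0, -1, 0.1, 0, -0.167, 0, 0, 0, -1]

```text
time: 10.4
position: [0.5021, -0.0338, 0.1532]
tool_rot: [-2.926, -1.145, 0.003]
ft_force: [0.7, -0.4, -2.2]
grip_width: 0.158
grip_force: 45.0
```

Run:
```python
from h import *
np.save("cmd.npy",after(cmd(),[.1,0,-.167,0,0,0]));err()
w=cam("wrist","w4");g=cv2.cvtColor(np.ascontiguousarray(w["pixels"]),cv2.COLOR_RGB2GRAY)
A=np.load("axis.npy")
P=np.array([w2p(w,[A[0]+.036*np.cos(a),A[1]+.036*np.sin(a),.118]) for a in np.radians(np.arange(0,360,20))]);print(P.round(0).tolist())
for r in range(0,110,6):
    b=(g[r]>185).astype(int);e=np.flatnonzero(np.diff(b[190:390]))+191;print(r,e.tolist())
```

```text
pos err mm [-0.3 -0.4  0.2] rot deg [-0.02  0.06 -0.02]
[[332.0, -40.0], [312.0, -55.0], [288.0, -62.0], [264.0, -58.0], [242.0, -45.0], [227.0, -24.0], [219.0, 1.0], [219.0, 28.0], [227.0, 52.0], [241.0, 71.0], [260.0, 84.0], [281.0, 89.0], [303.0, 86.0], [323.0, 75.0], [339.0, 57.0], [349.0, 34.0], [351.0, 9.0], [345.0, -17.0]]
0 [193, 206, 207, 208, 215, 252, 258, 298, 304, 342, 350, 378, 384, 385]
6 [197, 206, 215, 250, 256, 271, 285, 300, 306, 343, 354, 388]
12 [193, 196, 201, 202, 205, 214, 249, 256, 270, 275, 281, 286, 300, 308, 343, 354, 358, 364, 378, 389]
18 [199, 200, 204, 214, 248, 257, 273, 283, 299, 309, 343, 355, 362, 369, 379, 388]
24 [192, 194, 197, 198, 203, 215, 248, 259, 297, 309, 343, 357, 359, 360, 362, 368, 387]
30 [203, 215, 249, 264, 292, 307, 342, 357, 360, 365, 384]
36 [192, 194, 203, 217, 254, 304, 340, 362, 381]
42 [203, 219, 256, 300, 338, 359, 378, 383, 385, 386, 387, 388, 389]
48 [204, 221, 262, 293, 336, 356, 375, 376]
54 [204, 224, 333, 353, 371, 373]
60 [201, 228, 329, 352, 368, 369]
66 [199, 202, 209, 233, 325, 350]
72 [196, 201, 212, 239, 276, 281, 287, 292, 319, 347]
78 [195, 203, 206, 207, 212, 213, 215, 246, 274, 278, 290, 294, 311, 344, 358, 359, 382, 383]
84 [200, 210, 216, 259, 274, 278, 290, 294, 299, 341, 355, 356]
90 [211, 278, 290, 336, 358, 360]
96 [223, 278, 290, 331]
102 [194, 198, 199, 200, 232, 278, 290, 327, 345, 346]
108 [207, 210, 239, 279, 290, 324, 342, 343]
```

Run:
```python
from h import *
from scipy.optimize import least_squares
w=load("w4");T=tcp();Rt=T[:3,:3];t0=T[:3,3]
E=[(18,214,343),(24,215,343),(30,215,342),(36,217,340),(42,219,338),(48,221,336),(54,224,333),(60,228,329),(66,233,325),(72,239,319),(78,246,311)]
P=np.array([p2w(w,x-.5,r,.1185) for r,a,b in E for x in(a,b)])
Q=(P-t0)@Rt
f=least_squares(lambda v:np.hypot(Q[:,0]-v[0],Q[:,1]-v[1])-v[2],[150,0,.036]).x
print("nut centre tool mm",f*1000)
S=np.array([p2w(w,x-.5,r,.135) for r,a,b in[(12,256,300),(18,257,299),(24,259,297),(30,264,292)] for x in(a,b)]);S=(S-t0)@Rt
f2=least_squares(lambda v:np.hypot(S[:,0]-v[0],S[:,1]-v[1])-v[2],[.15,0,.01]).x;print("shaft tool",f2*1000)
for r in(78,96,102):print("bar tool",((p2w(w,283.6,r,.1567)-t0)@Rt*1000).round(1))
print("nut world",t0+Rt@np.array([f[0],f[1],(t0[2]-.1185)]))
```

```text
nut centre tool mm [-3.10448890e+05 -2.79568599e+02  3.10559576e+05]
shaft tool [124.40026267  -3.88580122  10.8201946 ]
bar tool [92.1 -0.9 -3.5]
bar tool [84.3 -0.9 -3.5]
bar tool [81.7 -0.9 -3.5]
nut world [-227.72425601 -210.488508      0.53519214]
```

Run:
```python
from h import *
from scipy.optimize import least_squares
w=load("w4");F=np.array(ctrl.get_image("wrist")["tool_from_camera"])
def ray(u,v,zt):
    r=F[:3,:3]@np.array([(u-w["cx"])/w["fx"],-(v-w["cy"])/w["fy"],-1]);o=F[:3,3];return o+r*(zt-o[2])/r[2]
zT=np.mean([ctrl.get_state()["position"][2]]);print(zT)
E=[(18,214,343),(24,215,343),(30,215,342),(36,217,340),(42,219,338),(48,221,336),(54,224,333),(60,228,329),(66,233,325),(72,239,319),(78,246,311)]
Q=np.array([ray(x-.5,r,.1532-.1185) for r,a,b in E for x in(a,b)])
for tilt in(0,):
  f=least_squares(lambda v:np.hypot(Q[:,0]-v[0],Q[:,1]-v[1])-v[2],[.15,0,.036]).x;print("nut centre tool mm",f*1000)
for r in(78,96,108):print("bar",(ray(283.6,r,-.0035)*1000).round(1))
C=cmd();print("nut world",C[:3,3]+C[:3,:3]@np.array([f[0],f[1],0]),"corr", C[:3,3]+C[:3,:3]@np.array([f[0],f[1]+.0012,0]))
```

```text
0.1533809163292119
nut centre tool mm [124.92595575  -3.75468711  34.78756094]
bar [92.1 -0.8 -3.5]
bar [84.4 -0.8 -3.5]
bar [79.  -0.8 -3.5]
nut world [0.59153644 0.05411115 0.15292266] corr [0.59235106 0.05323001 0.15292245]
```

Run:
```python
from h import *
from scipy.optimize import least_squares
g=lambda w:cv2.cvtColor(np.ascontiguousarray(w["pixels"]),cv2.COLOR_RGB2GRAY).astype(np.float32)
def fit(w,A,rng,z=.1185,r0=.0348):
    G=cv2.GaussianBlur(g(w),(0,0),.8);pts=[]
    for a in np.radians(rng):
        rs=np.arange(.028,.042,.0001)
        p=np.array([w2p(w,[A[0]+r*np.cos(a),A[1]+r*np.sin(a),z]) for r in rs]).astype(np.float32)
        v=cv2.remap(G,p[None,:,0],p[None,:,1],cv2.INTER_LINEAR)[0];k=np.argmin(np.gradient(v));pts.append([A[0]+rs[k]*np.cos(a),A[1]+rs[k]*np.sin(a)])
    pts=np.array(pts);s=least_squares(lambda v:np.hypot(pts[:,0]-v[0],pts[:,1]-v[1])-v[2],[*A,r0],loss="soft_l1",f_scale=.0005);print("fit",s.x,np.abs(s.fun).mean());return s.x[:2]
w1=load("w1");A1=np.array([.590,.054])
for _ in range(2):A1=fit(w1,A1,range(20,245,4))
w3=load("w3");A3=np.array([.5915,.0541])
for n,w,A,c in(("w1",w1,A1,range(80,186,2)),("w3",w3,A3,range(-165,-108,2))):
    for z0,z1 in((.099,.103),(.103,.107),(.107,.111)):
        P=np.array([[w2p(w,[A[0]+.036*np.cos(a),A[1]+.036*np.sin(a),z]) for a in np.radians(list(c))] for z in np.linspace(z0,z1,6)]).astype(np.float32)
        print(n,z0,list(zip(c,cv2.remap(g(w),P[...,0],P[...,1],cv2.INTER_LINEAR).mean(0).round().astype(int).tolist())))
```

```text
fit [0.58881022 0.05593492 0.03458788] 0.0004814018232678946
fit [0.58880219 0.05608113 0.03450049] 0.00040536380935096375
w1 0.099 [(80, 88), (82, 91), (84, 94), (86, 97), (88, 97), (90, 98), (92, 101), (94, 101), (96, 103), (98, 105), (100, 106), (102, 104), (104, 105), (106, 108), (108, 111), (110, 110), (112, 109), (114, 110), (116, 110), (118, 110), (120, 111), (122, 111), (124, 112), (126, 110), (128, 109), (130, 110), (132, 110), (134, 111), (136, 109), (138, 110), (140, 111), (142, 113), (144, 113), (146, 113), (148, 113), (150, 114), (152, 115), (154, 115), (156, 116), (158, 116), (160, 116), (162, 117), (164, 119), (166, 120), (168, 118), (170, 118), (172, 118), (174, 119), (176, 117), (178, 116), (180, 116), (182, 115), (184, 114)]
w1 0.103 [(80, 102), (82, 102), (84, 102), (86, 105), (88, 105), (90, 107), (92, 108), (94, 113), (96, 121), (98, 123), (100, 122), (102, 117), (104, 114), (106, 116), (108, 123), (110, 121), (112, 114), (114, 112), (116, 113), (118, 115), (120, 114), (122, 116), (124, 117), (126, 116), (128, 116), (130, 117), (132, 117), (134, 118), (136, 118),
[... 1301 characters left out ...]
77), (-163, 77), (-161, 79), (-159, 82), (-157, 81), (-155, 83), (-153, 83), (-151, 84), (-149, 83), (-147, 83), (-145, 91), (-143, 95), (-141, 98), (-139, 101), (-137, 104), (-135, 104), (-133, 99), (-131, 95), (-129, 90), (-127, 76), (-125, 76), (-123, 76), (-121, 74), (-119, 75), (-117, 74), (-115, 74), (-113, 74), (-111, 73), (-109, 69)]
w3 0.107 [(-165, 19), (-163, 49), (-161, 76), (-159, 78), (-157, 81), (-155, 82), (-153, 82), (-151, 83), (-149, 82), (-147, 83), (-145, 85), (-143, 89), (-141, 93), (-139, 95), (-137, 98), (-135, 97), (-133, 91), (-131, 87), (-129, 83), (-127, 76), (-125, 76), (-123, 76), (-121, 74), (-119, 75), (-117, 74), (-115, 75), (-113, 68), (-111, 40), (-109, 7)]
```

Run:
```python
from h import *
A=np.array([.5921,.0535]);np.save("axis.npy",A)
ph=np.radians(-137);u=np.array([np.cos(ph),np.sin(ph)]);r=down(ph+np.pi)
plan([(np.r_[A+.155*u,.103],r),(np.r_[A+.133*u,.103],r)])
plan([(np.r_[A+.123*u,.103],r)])
```

```text
[-0.1, -0.007, 0.167, -0.0, 0.0, -0.004]
[-0.027, -0.008, 0.167, -0.0, 0.0, -0.004]
[0.033, 0.0, -0.0, -0.0, 0.0, -0.0]
```

Emit:
jog_arm:
  moves: [-0.1, -0.007, 0.06, 0, 0, -0.004, -1, -0.1, -0.007, 0.12, 0, 0, -0.004, -1, -0.1, -0.007, 0.167, 0, 0, -0.004, -1, -0.1, -0.007, 0.167, 0, 0, -0.004, -1, -0.07, -0.008, 0.167, 0, 0, -0.004, -1, -0.05, -0.008, 0.167, 0, 0, -0.004, -1, -0.035, -0.008, 0.167, 0, 0, -0.004, -1, -0.027, -0.008, 0.167, 0, 0, -0.004, -1]

```text
time: 11.5
position: [0.4953, -0.0369, 0.1036]
tool_rot: [2.922, 1.152, -0.001]
ft_force: [0.1, 0.7, -2.2]
grip_width: 0.154
grip_force: 45.0
```

Emit:
jog_arm:
  moves: [0.005, 0, 0, 0, 0, 0, -1, 0.01, 0, 0, 0, 0, 0, -1, 0.015, 0, 0, 0, 0, 0, -1, 0.02, 0, 0, 0, 0, 0, -1, 0.025, 0, 0, 0, 0, 0, -1, 0.03, 0, 0, 0, 0, 0, -1, 0.033, 0, 0, 0, 0, 0, -1, 0.033, 0, 0, 0, 0, 0, -1]

```text
time: 12.5
position: [0.5021, -0.0305, 0.1034]
tool_rot: [2.923, 1.151, -0.001]
ft_force: [-0.1, 0.8, -1.2]
grip_width: 0.157
grip_force: 45.0
```

Run:
```python
from h import *
err();s=ctrl.get_state();print(s["ft_force"],s["torque"],s["position"])
w=cam("wrist","w5");cv2.imwrite("pics/w5v.png",cv2.resize(w["pixels"][:260,150:420],None,fx=2.2,fy=2.2,interpolation=cv2.INTER_CUBIC)[:,:,::-1])
```

```text
pos err mm [ 0.1 -0.1  0.6] rot deg [-0.02  0.01  0.01]
[-0.11148598  0.81515561 -1.24163797] [ 0.00371663  0.00387293 -0.0090178 ] [ 0.50214462 -0.03049428  0.10344668]
```

```bash
cat >> h.py <<'E'
def pose(phdeg,r,z):
    A=np.load("axis.npy");a=np.radians(phdeg);return np.r_[A+r*np.array([np.cos(a),np.sin(a)]),z],down(a+np.pi)
def arc(l): plan([pose(*q) for q in l])
def tq():
    "moment on nut axis by the bar (CW positive) from wrist force, ft is force on tool from outside"
    A=np.load("axis.npy");s=ctrl.get_state();p=s["position"][:2]-A;F=s["ft_force"];print("t",s["time"],"F",F.round(2),"M",s["torque"].round(3),"phi",np.degrees(np.arctan2(p[1],p[0])).round(2),"r",np.hypot(*p).round(4),"z",s["position"][2].round(4),"rxF",(p[0]*F[1]-p[1]*F[0]).round(3))
E
python3 - <<'E'
from h import *
arc([(-137,.120,.103),(-137,.117,.103)]+[(-137-4*k,.117,.103-.004*(4*k)/360) for k in range(1,7)])
arc([(-161-4.5*k,.117,.10273-.004*(4.5*k)/360) for k in range(1,7)])
E
```

```text
[0.01, 0.0, -0.0, -0.0, 0.0, -0.0]
[0.02, 0.0, -0.0, -0.0, 0.0, -0.0]
[0.021, -0.027, -0.0, -0.0, 0.0, 0.067]
[0.024, -0.054, -0.0, -0.0, 0.0, 0.133]
[0.029, -0.081, 0.0, -0.0, 0.0, 0.2]
[0.036, -0.107, 0.0, -0.0, 0.0, 0.267]
[0.044, -0.133, 0.0, -0.0, 0.0, 0.333]
[0.054, -0.158, 0.0, -0.0, 0.0, 0.4]
[0.001, -0.031, 0.001, 0.0, 0.0, 0.075]
[0.005, -0.061, 0.001, 0.0, 0.0, 0.15]
[0.011, -0.092, 0.001, 0.0, 0.0, 0.225]
[0.019, -0.121, 0.001, 0.0, 0.0, 0.3]
[0.03, -0.15, 0.001, 0.0, 0.0, 0.375]
[0.042, -0.178, 0.001, 0.0, 0.0, 0.45]
```

Emit:
jog_arm:
  moves: [0.01, 0, 0, 0, 0, 0, -1, 0.02, 0, 0, 0, 0, 0, -1, 0.021, -0.027, 0, 0, 0, 0.067, -1, 0.024, -0.054, 0, 0, 0, 0.133, -1, 0.029, -0.081, 0, 0, 0, 0.2, -1, 0.036, -0.107, 0, 0, 0, 0.267, -1, 0.044, -0.133, 0, 0, 0, 0.333, -1, 0.054, -0.158, 0, 0, 0, 0.4, -1]

```text
time: 13.55
position: [0.4823, 0.0136, 0.1037]
tool_rot: [3.097, 0.511, 0.001]
ft_force: [1.8, -2.9, -2.3]
grip_width: 0.155
grip_force: 45.1
```

Run:
```python
from h import *
tq();err()
```

```text
t 13.55 F [ 1.84 -2.92 -2.32] M [-0.837 -0.385 -0.375] phi -160.03 r 0.1168 z 0.1037 rxF 0.394
pos err mm [  6.2 -56.3   1.1] rot deg [-0.14 -0.03 26.76]
```

Emit:
jog_arm:
  moves: [0.001, -0.031, 0.001, 0, 0, 0.075, -1, 0.005, -0.061, 0.001, 0, 0, 0.15, -1, 0.011, -0.092, 0.001, 0, 0, 0.225, -1, 0.019, -0.121, 0.001, 0, 0, 0.3, -1, 0.03, -0.15, 0.001, 0, 0, 0.375, -1, 0.042, -0.178, 0.001, 0, 0, 0.45, -1, 0.042, -0.178, 0.001, 0, 0, 0.45, -1, 0.042, -0.178, 0.001, 0, 0, 0.45, -1]

```text
time: 14.55
position: [0.4763, 0.0692, 0.1031]
tool_rot: [3.133, -0.218, -0.001]
ft_force: [1.6, -3.4, -2.0]
grip_width: 0.156
grip_force: 45.0
```

Run:
```python
from h import *
tq();err();print(ctrl.get_state()["joint_positions"].round(2))
arc([(-188-4.5*k,.117,.1025-.004*(4.5*k)/360) for k in range(1,7)])
```

```text
t 14.55 F [ 1.58 -3.4  -1.98] M [-0.603 -0.056 -0.176] phi 172.3 r 0.1169 z 0.1031 rxF 0.369
pos err mm [ 0.2 -0.7  0.5] rot deg [-0.05  0.01  0.05]
[ 0.52  0.11 -0.75  1.98  0.09  1.08 -1.98]
[0.002, -0.03, 0.0, 0.0, 0.0, 0.075]
[0.005, -0.061, 0.001, 0.0, 0.0, 0.15]
[0.011, -0.091, 0.001, 0.0, 0.0, 0.225]
[0.02, -0.12, 0.001, 0.0, 0.0, 0.3]
[0.03, -0.149, 0.001, 0.0, 0.0, 0.375]
[0.043, -0.177, 0.001, 0.0, 0.0, 0.45]
```

Emit:
jog_arm:
  moves: [0.002, -0.03, 0, 0, 0, 0.075, -1, 0.005, -0.061, 0.001, 0, 0, 0.15, -1, 0.011, -0.091, 0.001, 0, 0, 0.225, -1, 0.02, -0.12, 0.001, 0, 0, 0.3, -1, 0.03, -0.149, 0.001, 0, 0, 0.375, -1, 0.043, -0.177, 0.001, 0, 0, 0.45, -1, 0.043, -0.177, 0.001, 0, 0, 0.45, -1, 0.043, -0.177, 0.001, 0, 0, 0.45, -1]

```text
time: 15.55
position: [0.496, 0.1202, 0.1026]
tool_rot: [2.996, -0.942, -0.002]
ft_force: [-0.5, -1.5, -1.2]
grip_width: 0.158
grip_force: 45.0
```

Run:
```python
from h import *
tq();err();print(ctrl.get_state()["joint_positions"].round(2))
```

```text
t 15.55 F [-0.51 -1.49 -1.2 ] M [-0.437  0.25  -0.204] phi 145.23 r 0.117 z 0.1026 rxF 0.178
pos err mm [-0.2 -0.4  0.4] rot deg [-0.03  0.05  0.09]
[ 0.39  0.19 -0.74  1.92  0.14  1.09 -2.58]
```

Run:
```python
from h import *
arc([(-214,.118,.1022),(-214,.130,.1022),(-214,.145,.1022),(-214,.155,.1022),(-206,.155,.1022),(-198,.155,.1022),(-190,.155,.1022),(-182,.155,.1022)])
print()
arc([(-175,.155,.1022),(-166,.155,.1022),(-158,.155,.1022),(-152.5,.155,.1022)])
```

```text
[-0.003, 0.007, 0.0, 0.0, 0.0, -0.017]
[-0.043, 0.008, 0.0, 0.0, 0.0, -0.017]
[-0.093, 0.009, 0.0, 0.0, 0.0, -0.017]
[-0.126, 0.009, 0.0, 0.0, 0.0, -0.017]
[-0.12, 0.081, 0.0, 0.0, 0.0, -0.15]
[-0.104, 0.151, 0.0, 0.0, 0.0, -0.283]
[-0.078, 0.218, 0.0, 0.0, 0.0, -0.417]
[-0.043, 0.281, 0.0, 0.0, 0.0, -0.55]

[0.004, 0.063, 0.0, 0.0, 0.0, -0.117]
[0.02, 0.143, 0.0, 0.0, 0.0, -0.267]
[0.044, 0.21, 0.0, 0.0, 0.0, -0.4]
[0.067, 0.255, 0.0, 0.0, 0.0, -0.492]
```

Emit:
jog_arm:
  moves: [-0.003, 0.007, 0, 0, 0, -0.017, -1, -0.043, 0.008, 0, 0, 0, -0.017, -1, -0.093, 0.009, 0, 0, 0, -0.017, -1, -0.126, 0.009, 0, 0, 0, -0.017, -1, -0.12, 0.081, 0, 0, 0, -0.15, -1, -0.104, 0.151, 0, 0, 0, -0.283, -1, -0.078, 0.218, 0, 0, 0, -0.417, -1, -0.043, 0.281, 0, 0, 0, -0.55, -1]

```text
time: 16.55
position: [0.4368, 0.0591, 0.103]
tool_rot: [3.14, -0.045, 0.0]
ft_force: [0.6, -0.4, -2.2]
grip_width: 0.152
grip_force: 45.0
```

Emit:
jog_arm:
  moves: [0.004, 0.063, 0, 0, 0, -0.117, -1, 0.02, 0.143, 0, 0, 0, -0.267, -1, 0.044, 0.21, 0, 0, 0, -0.4, -1, 0.067, 0.255, 0, 0, 0, -0.492, -1, 0.067, 0.255, 0, 0, 0, -0.492, -1, 0.067, 0.255, 0, 0, 0, -0.492, -1, 0.067, 0.255, 0, 0, 0, -0.492, -1, 0.067, 0.255, 0, 0, 0, -0.492, -1]

```text
time: 17.55
position: [0.4547, -0.0177, 0.1029]
tool_rot: [3.051, 0.748, -0.001]
ft_force: [0.0, -0.3, -2.0]
grip_width: 0.157
grip_force: 45.0
```

```bash
cat >> h.py <<'E'
def holeprof(ph0):
    "brightness of nut side v angle; camera-frame axis is 0.8 mm to tool -y of true axis"
    w=cam("wrist","wp%d"%int(ctrl.get_state()["time"]*100));C=cmd();A=(np.r_[np.load("axis.npy"),0]-.0008*C[:3,1])
    F=np.array(w["tool_from_camera"]);w["C"]=C@F
    g=cv2.cvtColor(np.ascontiguousarray(w["pixels"]),cv2.COLOR_RGB2GRAY).astype(np.float32);c=np.arange(ph0-24,ph0+25,1.5)
    P=np.array([[w2p(w,[A[0]+.036*np.cos(a),A[1]+.036*np.sin(a),z]) for a in np.radians(c)] for z in np.linspace(.099,.107,12)]).astype(np.float32)
    v=cv2.remap(g,P[...,0],P[...,1],cv2.INTER_LINEAR).mean(0);print([(float(a),int(b)) for a,b in zip(c,v)])
    # bar tip lateral
    b=g[85:100,250:320].mean(0);print("bar cols",(np.flatnonzero(np.abs(np.diff(b))>14)+250).tolist())
E
python3 - <<'E'
from h import *
err();tq();holeprof(-152.5)
E
```

```text
pos err mm [-0.   0.5  0.6] rot deg [-0.03  0.01  0.04]
t 17.55 F [ 0.05 -0.3  -1.99] M [-0.008  0.021  0.005] phi -152.61 r 0.1547 z 0.1029 rxF 0.045
[(-176.5, 81), (-175.0, 82), (-173.5, 82), (-172.0, 84), (-170.5, 83), (-169.0, 84), (-167.5, 84), (-166.0, 83), (-164.5, 83), (-163.0, 82), (-161.5, 81), (-160.0, 82), (-158.5, 81), (-157.0, 81), (-155.5, 84), (-154.0, 89), (-152.5, 93), (-151.0, 94), (-149.5, 96), (-148.0, 99), (-146.5, 102), (-145.0, 100), (-143.5, 95), (-142.0, 91), (-140.5, 87), (-139.0, 81), (-137.5, 75), (-136.0, 73), (-134.5, 73), (-133.0, 73), (-131.5, 73), (-130.0, 74), (-128.5, 74)]
bar cols [272, 273, 275, 276, 290, 291, 292, 293]
```

Run:
```python
from h import *
a=-146.75
arc([(a,.155,.1018),(a,.147,.1018),(a,.138,.1018),(a,.133,.1018),(a,.129,.1018),(a,.125,.1018),(a,.121,.1018),(a,.117,.1018)])
print()
arc([(a-5*k,.117,.1018-.004*5*k/360) for k in range(1,9)])
```

```text
[0.002, 0.051, 0.002, -0.0, 0.0, -0.096]
[0.029, 0.049, 0.002, -0.0, 0.0, -0.096]
[0.059, 0.046, 0.002, -0.0, 0.0, -0.096]
[0.075, 0.044, 0.002, -0.0, 0.0, -0.096]
[0.089, 0.043, 0.002, -0.0, 0.0, -0.096]
[0.102, 0.041, 0.002, -0.0, 0.0, -0.096]
[0.115, 0.04, 0.002, -0.0, 0.0, -0.096]
[0.128, 0.039, 0.002, -0.0, 0.0, -0.096]

[0.002, -0.034, -0.0, -0.0, 0.0, 0.084]
[0.006, -0.068, -0.0, -0.0, 0.0, 0.167]
[0.014, -0.101, 0.0, -0.0, 0.0, 0.25]
[0.024, -0.134, 0.0, -0.0, 0.0, 0.334]
[0.037, -0.165, 0.0, -0.0, 0.0, 0.417]
[0.053, -0.195, 0.001, -0.0, 0.0, 0.5]
[0.071, -0.224, 0.001, 0.0, 0.0, 0.584]
[0.092, -0.251, 0.001, 0.0, 0.0, 0.667]
```

Emit:
jog_arm:
  moves: [0.002, 0.051, 0.002, 0, 0, -0.096, -1, 0.029, 0.049, 0.002, 0, 0, -0.096, -1, 0.059, 0.046, 0.002, 0, 0, -0.096, -1, 0.075, 0.044, 0.002, 0, 0, -0.096, -1, 0.089, 0.043, 0.002, 0, 0, -0.096, -1, 0.102, 0.041, 0.002, 0, 0, -0.096, -1, 0.115, 0.04, 0.002, 0, 0, -0.096, -1, 0.128, 0.039, 0.002, 0, 0, -0.096, -1]

```text
time: 18.6
position: [0.4944, -0.0108, 0.1023]
tool_rot: [3.01, 0.899, -0.001]
ft_force: [0.1, -0.5, -1.7]
grip_width: 0.155
grip_force: 45.0
```

Run:
```python
from h import *
tq()
p,r=pose(-146.75,.117,.1018);C=np.eye(4);C[:3,3]=p;C[:3,:3]=r.as_matrix();np.save("cmd.npy",C);err()
a=-146.75
arc([(a-3*k,.117,.1018-.004*3*k/360) for k in range(1,7)]);print()
arc([(a-18-1*k,.117,.1016-.0001*k/8) for k in range(1,9)])
```

```text
t 18.6 F [ 0.11 -0.47 -1.74] M [-0.053 -0.03   0.014] phi -146.63 r 0.117 z 0.1023 rxF 0.053
pos err mm [ 0.2 -0.2  0.5] rot deg [-0.03  0.04  0.02]
[0.001, -0.02, 0.0, -0.0, -0.0, 0.05]
[0.002, -0.041, 0.0, -0.0, -0.0, 0.1]
[0.005, -0.061, 0.0, -0.0, -0.0, 0.15]
[0.009, -0.081, 0.0, -0.0, -0.0, 0.2]
[0.013, -0.101, 0.001, -0.0, -0.0, 0.25]
[0.019, -0.121, 0.001, -0.0, -0.0, 0.3]

[0.0, -0.006, -0.0, -0.0, -0.0, 0.017]
[0.0, -0.013, -0.0, -0.0, -0.0, 0.033]
[0.001, -0.02, -0.0, -0.0, -0.0, 0.05]
[0.001, -0.027, -0.0, -0.0, -0.0, 0.067]
[0.002, -0.034, -0.0, -0.0, -0.0, 0.083]
[0.002, -0.04, -0.0, -0.0, -0.0, 0.1]
[0.003, -0.047, -0.0, -0.0, -0.0, 0.117]
[0.004, -0.054, 0.0, -0.0, -0.0, 0.133]
```

Emit:
jog_arm:
  moves: [0.001, -0.02, 0, 0, 0, 0.05, -1, 0.002, -0.041, 0, 0, 0, 0.1, -1, 0.005, -0.061, 0, 0, 0, 0.15, -1, 0.009, -0.081, 0, 0, 0, 0.2, -1, 0.013, -0.101, 0.001, 0, 0, 0.25, -1, 0.019, -0.121, 0.001, 0, 0, 0.3, -1, 0.019, -0.121, 0.001, 0, 0, 0.3, -1, 0.019, -0.121, 0.001, 0, 0, 0.3, -1]

```text
time: 19.6
position: [0.4794, 0.0217, 0.102]
tool_rot: [3.113, 0.417, -0.001]
ft_force: [0.6, -3.8, -2.5]
grip_width: 0.153
grip_force: 45.1
```

Run:
```python
from h import *
tq()
```

```text
t 19.6 F [ 0.6  -3.85 -2.47] M [-0.739 -0.233 -0.291] phi -164.25 r 0.1171 z 0.102 rxF 0.453
```

Emit:
jog_arm:
  moves: [0, -0.007, 0, 0, 0, 0.017, -1, 0, -0.013, 0, 0, 0, 0.033, -1, 0.001, -0.02, 0, 0, 0, 0.05, -1, 0.001, -0.027, 0, 0, 0, 0.067, -1, 0.002, -0.034, 0, 0, 0, 0.083, -1, 0.003, -0.041, 0, 0, 0, 0.1, -1, 0.003, -0.048, 0, 0, 0, 0.117, -1, 0.004, -0.054, 0, 0, 0, 0.133, -1]

```text
time: 20.6
position: [0.4759, 0.0387, 0.1019]
tool_rot: [3.135, 0.198, -0.001]
ft_force: [0.7, -3.6, -1.2]
grip_width: 0.154
grip_force: 45.1
```

Run:
```python
from h import *
tq();err()
```

```text
t 20.6 F [ 0.66 -3.65 -1.18] M [-0.807 -0.096 -0.345] phi -172.74 r 0.1171 z 0.1019 rxF 0.433
pos err mm [-0.1 -0.1  0.4] rot deg [-0.03  0.04 -0.03]
```

Emit:
jog_arm:
  moves: [0, -0.007, 0, 0, 0, 0.017, -1, 0, -0.013, 0, 0, 0, 0.033, -1, 0.001, -0.02, 0, 0, 0, 0.05, -1, 0.001, -0.027, 0, 0, 0, 0.067, -1, 0.002, -0.034, 0, 0, 0, 0.083, -1, 0.003, -0.041, 0, 0, 0, 0.1, -1, 0.003, -0.048, 0, 0, 0, 0.117, -1, 0.004, -0.054, 0, 0, 0, 0.133, -1]

```text
time: 21.6
position: [0.4751, 0.055, 0.1019]
tool_rot: [3.141, -0.02, -0.001]
ft_force: [-0.3, -3.4, -0.3]
grip_width: 0.155
grip_force: 45.1
```

```bash
python3 -c "
from h import *
tq()"
```

```text
t 21.6 F [-0.26 -3.35 -0.33] M [-0.724  0.021 -0.311] phi 179.29 r 0.1171 z 0.1019 rxF 0.393
```

Emit:
jog_arm:
  moves: [0, -0.007, 0, 0, 0, 0.017, -1, 0, -0.013, 0, 0, 0, 0.033, -1, 0.001, -0.02, 0, 0, 0, 0.05, -1, 0.001, -0.027, 0, 0, 0, 0.067, -1, 0.002, -0.034, 0, 0, 0, 0.083, -1, 0.003, -0.041, 0, 0, 0, 0.1, -1, 0.003, -0.048, 0, 0, 0, 0.117, -1, 0.004, -0.054, 0, 0, 0, 0.133, -1]

```text
time: 22.6
position: [0.4764, 0.0711, 0.1018]
tool_rot: [3.132, -0.239, -0.002]
ft_force: [-2.2, -3.8, -2.1]
grip_width: 0.155
grip_force: 45.1
```

```bash
python3 -c "
from h import *
tq()"
```

```text
t 22.6 F [-2.18 -3.81 -2.11] M [-0.714  0.348 -0.283] phi 171.34 r 0.1171 z 0.1018 rxF 0.479
```

Emit:
jog_arm:
  moves: [0, -0.007, 0, 0, 0, 0.017, -1, 0, -0.013, 0, 0, 0, 0.033, -1, 0.001, -0.02, 0, 0, 0, 0.05, -1, 0.001, -0.027, 0, 0, 0, 0.067, -1, 0.002, -0.034, 0, 0, 0, 0.083, -1, 0.003, -0.041, 0, 0, 0, 0.1, -1, 0.003, -0.048, 0, 0, 0, 0.117, -1, 0.004, -0.054, 0, 0, 0, 0.133, -1]

```text
time: 23.6
position: [0.48, 0.087, 0.1018]
tool_rot: [3.108, -0.456, -0.001]
ft_force: [-3.1, -3.0, -2.2]
grip_width: 0.156
grip_force: 45.1
```

```bash
python3 -c "
from h import *
tq()"
```

```text
t 23.6 F [-3.07 -2.98 -2.23] M [-0.504  0.759 -0.284] phi 163.35 r 0.117 z 0.1018 rxF 0.437
```

Emit:
jog_arm:
  moves: [0, -0.007, 0, 0, 0, 0.017, -1, 0, -0.013, 0, 0, 0, 0.033, -1, 0.001, -0.02, 0, 0, 0, 0.05, -1, 0.001, -0.027, 0, 0, 0, 0.067, -1, 0.002, -0.034, 0, 0, 0, 0.083, -1, 0.003, -0.041, 0, 0, 0, 0.1, -1, 0.003, -0.048, 0, 0, 0, 0.117, -1, 0.004, -0.054, 0, 0, 0, 0.133, -1]

```text
time: 24.6
position: [0.486, 0.1021, 0.1019]
tool_rot: [3.068, -0.671, -0.001]
ft_force: [-2.5, -2.5, -3.0]
grip_width: 0.153
grip_force: 45.1
```

```bash
python3 -c "
from h import *
tq()"
```

```text
t 24.6 F [-2.47 -2.5  -3.05] M [-0.481  0.751 -0.302] phi 155.38 r 0.1167 z 0.1019 rxF 0.385
```

Emit:
jog_arm:
  moves: [0, -0.007, 0, 0, 0, 0.017, -1, 0, -0.013, 0, 0, 0, 0.033, -1, 0.001, -0.02, 0, 0, 0, 0.05, -1, 0.001, -0.027, 0, 0, 0, 0.067, -1, 0.002, -0.034, 0, 0, 0, 0.083, -1, 0.003, -0.041, 0, 0, 0, 0.1, -1, 0.003, -0.048, 0, 0, 0, 0.117, -1, 0.004, -0.054, 0, 0, 0, 0.133, -1]

```text
time: 25.6
position: [0.4939, 0.1164, 0.1019]
tool_rot: [3.014, -0.883, -0.001]
ft_force: [-3.3, -2.6, -2.3]
grip_width: 0.153
grip_force: 45.1
```

Run:
```python
from h import *
tq()
C=cmd()
for _ in range(5):C=after(C,[.004,-.054,0,0,0,.133])
np.save("cmd.npy",C);err();print(ctrl.get_state()["joint_positions"].round(2))
a=-212.65
arc([(a+1,.118,.1013),(a+1,.130,.1013),(a+1,.145,.1013),(a+1,.155,.1013)]+[(a+1+8.5*k,.155,.1013) for k in range(1,5)]);print()
arc([(-169,.155,.1013),(-160,.155,.1013),(-151,.155,.1013),(-145,.155,.1013)])
```

```text
t 25.6 F [-3.33 -2.61 -2.27] M [-0.37   0.865 -0.252] phi 147.37 r 0.1166 z 0.1019 rxF 0.465
pos err mm [ 0.  -0.   0.4] rot deg [-0.02  0.03 -0.03]
[ 0.34  0.17 -0.67  1.93  0.12  1.09 -2.52]
[-0.004, 0.007, 0.001, -0.0, -0.0, -0.016]
[-0.044, 0.007, 0.001, -0.0, -0.0, -0.016]
[-0.094, 0.008, 0.001, -0.0, -0.0, -0.016]
[-0.128, 0.009, 0.001, -0.0, -0.0, -0.016]
[-0.121, 0.085, 0.001, -0.0, -0.0, -0.158]
[-0.102, 0.159, 0.001, -0.0, -0.0, -0.3]
[-0.074, 0.23, 0.001, -0.0, -0.0, -0.441]
[-0.034, 0.296, 0.001, -0.0, -0.0, -0.583]

[0.005, 0.078, -0.0, -0.0, -0.0, -0.144]
[0.024, 0.157, -0.0, -0.0, -0.0, -0.294]
[0.054, 0.232, -0.0, -0.0, -0.0, -0.444]
[0.081, 0.279, -0.0, -0.0, -0.0, -0.544]
```

Emit:
jog_arm:
  moves: [-0.004, 0.007, 0.001, 0, 0, -0.016, -1, -0.044, 0.007, 0.001, 0, 0, -0.016, -1, -0.094, 0.008, 0.001, 0, 0, -0.016, -1, -0.128, 0.009, 0.001, 0, 0, -0.016, -1, -0.121, 0.085, 0.001, 0, 0, -0.158, -1, -0.102, 0.159, 0.001, 0, 0, -0.3, -1, -0.074, 0.23, 0.001, 0, 0, -0.441, -1, -0.034, 0.296, 0.001, 0, 0, -0.583, -1]

```text
time: 26.6
position: [0.437, 0.0471, 0.1019]
tool_rot: [3.14, 0.075, 0.001]
ft_force: [-0.1, 0.4, -2.2]
grip_width: 0.157
grip_force: 45.0
```

Emit:
jog_arm:
  moves: [0.005, 0.078, 0, 0, 0, -0.144, -1, 0.024, 0.157, 0, 0, 0, -0.294, -1, 0.054, 0.232, 0, 0, 0, -0.444, -1, 0.081, 0.279, 0, 0, 0, -0.544, -1, 0.081, 0.279, 0, 0, 0, -0.544, -1, 0.081, 0.279, 0, 0, 0, -0.544, -1, 0.081, 0.279, 0, 0, 0, -0.544, -1, 0.081, 0.279, 0, 0, 0, -0.544, -1]

```text
time: 27.6
position: [0.4649, -0.0352, 0.1017]
tool_rot: [2.995, 0.946, -0.001]
ft_force: [-0.6, 1.1, -2.9]
grip_width: 0.156
grip_force: 45.0
```

Run:
```python
from h import *
err();tq();holeprof(-145)
```

```text
pos err mm [-0.1  0.3  0.5] rot deg [-0.04  0.03  0.06]
t 27.6 F [-0.63  1.07 -2.87] M [ 0.006 -0.081  0.007] phi -145.11 r 0.155 z 0.1017 rxF -0.192
[(-169.0, 80), (-167.5, 80), (-166.0, 81), (-164.5, 81), (-163.0, 82), (-161.5, 81), (-160.0, 83), (-158.5, 83), (-157.0, 83), (-155.5, 82), (-154.0, 82), (-152.5, 87), (-151.0, 94), (-149.5, 97), (-148.0, 99), (-146.5, 102), (-145.0, 111), (-143.5, 106), (-142.0, 99), (-140.5, 96), (-139.0, 92), (-137.5, 86), (-136.0, 78), (-134.5, 75), (-133.0, 75), (-131.5, 75), (-130.0, 74), (-128.5, 74), (-127.0, 74), (-125.5, 73), (-124.0, 74), (-122.5, 73), (-121.0, 74)]
bar cols [272, 273, 275, 276, 290, 291, 293]
```

Run:
```python
from h import *
a=-144.75
arc([(a,.147,.1015),(a,.138,.1015),(a,.133,.1015),(a,.129,.1015),(a,.125,.1015),(a,.121,.1015),(a,.118,.1015),(a,.117,.1015)])
```

```text
[0.027, 0.002, -0.001, -0.0, -0.0, -0.004]
[0.057, 0.002, -0.001, -0.0, -0.0, -0.004]
[0.074, 0.002, -0.001, -0.0, -0.0, -0.004]
[0.087, 0.002, -0.001, -0.0, -0.0, -0.004]
[0.1, 0.002, -0.001, -0.0, -0.0, -0.004]
[0.114, 0.002, -0.001, -0.0, -0.0, -0.004]
[0.124, 0.002, -0.001, -0.0, -0.0, -0.004]
[0.127, 0.002, -0.001, -0.0, -0.0, -0.004]
```

Emit:
jog_arm:
  moves: [0.027, 0.002, -0.001, 0, 0, -0.004, -1, 0.057, 0.002, -0.001, 0, 0, -0.004, -1, 0.074, 0.002, -0.001, 0, 0, -0.004, -1, 0.087, 0.002, -0.001, 0, 0, -0.004, -1, 0.1, 0.002, -0.001, 0, 0, -0.004, -1, 0.114, 0.002, -0.001, 0, 0, -0.004, -1, 0.124, 0.002, -0.001, 0, 0, -0.004, -1, 0.127, 0.002, -0.001, 0, 0, -0.004, -1]

```text
time: 28.65
position: [0.4968, -0.0142, 0.102]
tool_rot: [2.994, 0.952, -0.001]
ft_force: [0.4, 0.7, -1.6]
grip_width: 0.158
grip_force: 45.0
```

```bash
python3 -c "
from h import *
tq();err()"
```

```text
t 28.65 F [ 0.45  0.67 -1.64] M [-0.022 -0.095 -0.025] phi -144.59 r 0.1169 z 0.102 rxF -0.033
pos err mm [ 0.2 -0.1  0.5] rot deg [-0.03  0.03  0.04]
```

Emit:
jog_arm:
  moves: [0, -0.007, 0, 0, 0, 0.017, -1, 0, -0.013, 0, 0, 0, 0.033, -1, 0.001, -0.02, 0, 0, 0, 0.05, -1, 0.001, -0.027, 0, 0, 0, 0.067, -1, 0.002, -0.034, 0, 0, 0, 0.083, -1, 0.003, -0.041, 0, 0, 0, 0.1, -1, 0.003, -0.048, 0, 0, 0, 0.117, -1, 0.004, -0.054, 0, 0, 0, 0.133, -1]

```text
time: 29.65
position: [0.4884, -0.0011, 0.102]
tool_rot: [3.053, 0.738, -0.001]
ft_force: [0.2, -2.6, -1.4]
grip_width: 0.157
grip_force: 45.0
```

```bash
python3 -c "
from h import *
tq()"
```

```text
t 29.65 F [ 0.2  -2.62 -1.38] M [-0.602 -0.141 -0.23 ] phi -152.25 r 0.1172 z 0.102 rxF 0.283
```

Emit:
jog_arm:
  moves: [0, -0.007, 0, 0, 0, 0.017, -1, 0, -0.013, 0, 0, 0, 0.033, -1, 0.001, -0.02, 0, 0, 0, 0.05, -1, 0.001, -0.027, 0, 0, 0, 0.067, -1, 0.002, -0.034, 0, 0, 0, 0.083, -1, 0.003, -0.041, 0, 0, 0, 0.1, -1, 0.003, -0.048, 0, 0, 0, 0.117, -1, 0.004, -0.054, 0, 0, 0, 0.133, -1]

```text
time: 30.65
position: [0.4821, 0.0128, 0.102]
tool_rot: [3.096, 0.521, -0.001]
ft_force: [1.3, -6.8, -2.3]
grip_width: 0.153
grip_force: 45.5
```

```bash
python3 -c "
from h import *
tq()"
```

```text
t 30.65 F [ 1.27 -6.79 -2.33] M [-1.601 -0.239 -0.679] phi -159.7 r 0.1173 z 0.102 rxF 0.798
```

Emit:
jog_arm:
  moves: [0, -0.007, 0, 0, 0, 0.017, -1, 0, -0.013, 0, 0, 0, 0.033, -1, 0.001, -0.02, 0, 0, 0, 0.05, -1, 0.001, -0.027, 0, 0, 0, 0.067, -1, 0.001, -0.027, 0, 0, 0, 0.067, -1, 0.001, -0.027, 0, 0, 0, 0.067, -1, 0.001, -0.027, 0, 0, 0, 0.067, -1, 0.001, -0.027, 0, 0, 0, 0.067, -1]

```text
time: 31.65
position: [0.4798, 0.0198, 0.102]
tool_rot: [3.111, 0.412, -0.001]
ft_force: [2.5, -8.5, -3.0]
grip_width: 0.157
grip_force: 45.7
```

```bash
cat >> h.py <<'E'
def tqa(n=5):
    A=np.load("axis.npy");L=[]
    for _ in range(n):
        s=ctrl.get_state();p=s["position"][:2]-A;F=s["ft_force"];L.append([p[0]*F[1]-p[1]*F[0],s["torque"][2],*F,*s["torque"][:2],np.degrees(np.arctan2(p[1],p[0])),np.hypot(*p)]);ctrl.get_image("wrist")
    L=np.array(L);print("rxF Mz F Mxy phi r",L.mean(0).round(3).tolist(),"std",L[:,:2].std(0).round(3),"T0",(L[:,0]+L[:,1]).mean().round(3),"t",s["time"])
E
python3 -c "
from h import *
tqa()"
```

```text
rxF Mz F Mxy phi r [0.943, -0.688, 1.596, -7.916, -2.733, -1.877, -0.349, -163.311, 0.117] std [0.059 0.026] T0 0.255 t 31.85
```

Emit:
jog_arm:
  moves: [0, -0.005, 0, 0, 0, 0.013, -1, 0, -0.01, 0, 0, 0, 0.025, -1, 0.001, -0.015, 0, 0, 0, 0.037, -1, 0.001, -0.02, 0, 0, 0, 0.05, -1, 0.001, -0.02, 0, 0, 0, 0.05, -1, 0.001, -0.02, 0, 0, 0, 0.05, -1, 0.001, -0.02, 0, 0, 0, 0.05, -1, 0.001, -0.02, 0, 0, 0, 0.05, -1]

```text
time: 32.9
position: [0.4785, 0.0252, 0.102]
tool_rot: [3.121, 0.329, -0.001]
ft_force: [1.5, -8.7, -2.4]
grip_width: 0.156
grip_force: 46.1
```

```bash
python3 -c "
from h import *
tqa()"
```

```text
rxF Mz F Mxy phi r [1.071, -0.775, 1.66, -9.013, -2.024, -2.079, -0.348, -165.993, 0.117] std [0.05  0.034] T0 0.296 t 33.1
```

Emit:
jog_arm:
  moves: [0, -0.008, 0, 0, 0, 0.02, -1, 0, -0.016, 0, 0, 0, 0.04, -1, 0.001, -0.024, 0, 0, 0, 0.06, -1, 0.002, -0.034, 0, 0, 0, 0.083, -1, 0.002, -0.034, 0, 0, 0, 0.083, -1, 0.002, -0.034, 0, 0, 0, 0.083, -1, 0.002, -0.034, 0, 0, 0, 0.083, -1, 0.002, -0.034, 0, 0, 0, 0.083, -1]

```text
time: 34.15
position: [0.4768, 0.0346, 0.1019]
tool_rot: [3.131, 0.192, -0.001]
ft_force: [1.9, -11.0, -1.9]
grip_width: 0.157
grip_force: 46.6
```

```bash
python3 -c "
from h import *
tqa()"
```

```text
rxF Mz F Mxy phi r [1.241, -0.873, 1.667, -10.489, -2.349, -2.381, -0.313, -170.667, 0.117] std [0.061 0.032] T0 0.368 t 34.35
```

Emit:
jog_arm:
  moves: [0, -0.008, 0, 0, 0, 0.02, -1, 0, -0.016, 0, 0, 0, 0.04, -1, 0.001, -0.024, 0, 0, 0, 0.06, -1, 0.002, -0.034, 0, 0, 0, 0.083, -1, 0.002, -0.034, 0, 0, 0, 0.083, -1, 0.002, -0.034, 0, 0, 0, 0.083, -1, 0.002, -0.034, 0, 0, 0, 0.083, -1, 0.002, -0.034, 0, 0, 0, 0.083, -1]

```text
time: 35.4
position: [0.4761, 0.0439, 0.1018]
tool_rot: [3.136, 0.055, -0.002]
ft_force: [1.3, -11.5, -1.8]
grip_width: 0.159
grip_force: 47.4
```

```bash
python3 -c "
from h import *
tqa(6)"
```

```text
rxF Mz F Mxy phi r [1.383, -0.99, 1.143, -11.819, -1.964, -2.736, -0.333, -175.258, 0.116] std [0.046 0.021] T0 0.393 t 35.65
```

Emit:
jog_arm:
  moves: [0, -0.008, 0, 0, 0, 0.02, -1, 0, -0.016, 0, 0, 0, 0.04, -1, 0.001, -0.024, 0, 0, 0, 0.06, -1, 0.002, -0.034, 0, 0, 0, 0.083, -1, 0.002, -0.038, 0, 0, 0, 0.093, -1, 0.002, -0.038, 0, 0, 0, 0.093, -1, 0.002, -0.038, 0, 0, 0, 0.093, -1, 0.002, -0.038, 0, 0, 0, 0.093, -1]

```text
time: 36.7
position: [0.476, 0.0552, 0.1017]
tool_rot: [3.134, -0.098, -0.002]
ft_force: [1.3, -11.7, -2.6]
grip_width: 0.161
grip_force: 47.6
```

```bash
python3 -c "
from h import *
tqa(6)"
```

```text
rxF Mz F Mxy phi r [1.399, -0.987, 1.333, -12.065, -1.957, -2.772, -0.254, 179.172, 0.116] std [0.053 0.02 ] T0 0.412 t 36.95
```

Run:
```python
from h import *
w=cam("wrist","w9");cv2.imwrite("pics/w9v.png",cv2.resize(w["pixels"][:300,130:430],None,fx=2,fy=2,interpolation=cv2.INTER_CUBIC)[:,:,::-1])
```

```text
(no output)
```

View pics/w9v.png

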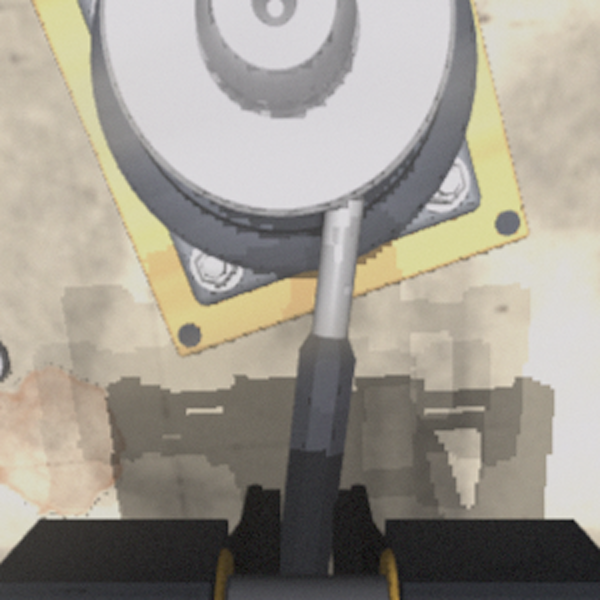

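Run:
```python
from h import *
from scipy.optimize import least_squares
w=load("w9");g=cv2.GaussianBlur(cv2.cvtColor(np.ascontiguousarray(w["pixels"]),cv2.COLOR_RGB2GRAY).astype(np.float32),(0,0),.8)
T=tcp();F=np.array(ctrl.get_image("wrist")["tool_from_camera"])
w["C"]=F  # tool frame
f=lambda u,v,z:(lambda r:F[:3,3]+r*(z-F[2,3])/r[2])(F[:3,:3]@np.array([(u-w["cx"])/w["fx"],-(v-w["cy"])/w["fy"],-1]))
zt=.1017-.1175  # tool z of nut top (down +)
c=np.array([.122,-.005])
for _ in range(3):
    pts=[]
    for a in np.radians(np.r_[95:160:3,200:262:3]):
        rs=np.arange(.030,.040,.0001);P=np.array([w2p(w,[c[0]+r*np.cos(a),c[1]+r*np.sin(a),zt]) for r in rs]).astype(np.float32)
        v=cv2.remap(g,P[None,:,0],P[None,:,1],cv2.INTER_LINEAR,borderMode=cv2.BORDER_REPLICATE)[0]
        if P[:,1].min()<2: continue
        k=np.argmin(np.gradient(v));pts.append([c[0]+rs[k]*np.cos(a),c[1]+rs[k]*np.sin(a)])
    pts=np.array(pts);s=least_squares(lambda q:np.hypot(pts[:,0]-q[0],pts[:,1]-q[1])-q[2],[*c,.035],loss="soft_l1",f_scale=.0004);c=s.x[:2];print(s.x*1000,len(pts),np.abs(s.fun).mean()*1e3)
print("shaft",f(130+275/2,5,.1017-.135)*1000)
lat=c[1]+.0008
tx=T[:3,0];ty=T[:3,1]; y4=np.array([np.sin(np.radians(42.75)),-np.cos(np.radians(42.75))])
A0=np.array([.5921,.0535])
M=np.array([y4,ty[:2]]);b=np.array([y4@A0,ty[:2]@T[:2,3]+lat]);A=np.linalg.solve(M,b);print("axis",A, "lat",lat)
np.save("axis2.npy",A);np.save("axis.npy",A);tqa(4)
for y,x in((270,318),(330,333),(220,340)):
    print("bar",(f(130+x/2,y/2,-.0035)*1000).round(1))
```

```text
[116.75178549  -5.40121126  35.56050527] 42 0.5309123910647008
[115.68337547  -5.25388487  35.61609627] 43 0.568654146265862
[114.90508135  -5.45343219  35.22831044] 43 0.6956216020970719
shaft [113.09759127  -5.01067593 -33.3       ]
axis [0.591153   0.05262461] lat -0.00465343219397699
rxF Mz F Mxy phi r [1.407, -0.96, 1.077, -12.239, -2.351, -2.752, -0.285, 178.726, 0.115] std [0.026 0.042] T0 0.447 t 37.25
bar [66.3  3.3 -3.5]
bar [51.8  7.  -3.5]
bar [77.8  8.4 -3.5]
```

Emit:
jog_arm:
  moves: [0, 0, 0, 0, 0, 0, -1, 0, -0.003, 0, 0, 0, 0.005, -1, 0, -0.006, 0, 0, 0, 0.01, -1, 0, -0.009, 0, 0, 0, 0.015, -1, 0, -0.012, 0, 0, 0, 0.02, -1, 0, -0.015, 0, 0, 0, 0.025, -1, 0, -0.015, 0, 0, 0, 0.025, -1, 0, -0.015, 0, 0, 0, 0.025, -1]
  newtons: 56

```text
time: 38.3
position: [0.4763, 0.0584, 0.1016]
tool_rot: [3.131, -0.141, -0.002]
ft_force: [1.2, -14.1, -2.6]
grip_width: 0.157
grip_force: 59.0
```

```bash
python3 -c "
from h import *
tqa(6)"
```

```text
rxF Mz F Mxy phi r [1.673, -1.149, 1.153, -14.623, -1.946, -3.239, -0.296, 177.096, 0.115] std [0.046 0.026] T0 0.524 t 38.55
```

Emit:
jog_arm:
  moves: [0, 0.005, 0, 0, 0, -0.01, -1, 0, 0.01, 0, 0, 0, -0.02, -1, 0, 0.015, 0, 0, 0, -0.03, -1, 0, 0.02, 0, 0, 0, -0.045, -1, 0.001, 0.027, 0, 0, 0, -0.06, -1, 0.001, 0.033, 0, 0, 0, -0.075, -1, 0.002, 0.04, 0, 0, 0, -0.09, -1, 0.002, 0.04, 0, 0, 0, -0.09, -1]

```text
time: 39.6
position: [0.4755, 0.048, 0.1016]
tool_rot: [3.136, 0.009, -0.003]
ft_force: [1.0, -11.3, -2.4]
grip_width: 0.155
grip_force: 57.5
```

Run:
```python
from h import *
tqa(3)
w=cam("wrist","w10");g=cv2.cvtColor(np.ascontiguousarray(w["pixels"]),cv2.COLOR_RGB2GRAY).astype(int)
for r in(110,125,140,155,200,220,240):
    d=np.diff(g[r,255:325]);i=np.argsort(-np.abs(d))[:6];print(r,sorted((i+256).tolist()))
```

```text
rxF Mz F Mxy phi r [1.352, -0.953, 0.673, -11.666, -2.127, -2.589, -0.136, -177.714, 0.116] std [0.052 0.033] T0 0.399 t 39.7
110 [288, 289, 290, 306, 307, 308]
125 [287, 288, 289, 301, 305, 318]
140 [260, 261, 285, 286, 304, 305]
155 [279, 280, 282, 284, 286, 303]
200 [275, 276, 296, 303, 304, 311]
220 [274, 294, 301, 302, 311, 312]
240 [272, 273, 290, 299, 300, 311]
```

Run:
```python
from h import *
np.save("axis.npy",[.5917,.0531])
T=tcp();T[2,3]-=.0003;print("yaw",np.degrees(np.arctan2(T[1,0],T[0,0])))
# go back to poses on the arc, from measured pose
tg=[pose(a,.117,.1015) for a in(-176,-174,-172,-170,-168,-166,-166,-166)]
plan(tg,base=T)
```

```text
yaw 0.3404115415382174
[-0.002, 0.01, -0.001, 0.005, 0.002, -0.061]
[-0.001, 0.024, -0.001, 0.005, 0.002, -0.094]
[0.001, 0.037, -0.001, 0.005, 0.002, -0.128]
[0.003, 0.051, -0.0, 0.005, 0.003, -0.161]
[0.006, 0.064, -0.0, 0.005, 0.003, -0.194]
[0.009, 0.078, -0.0, 0.005, 0.003, -0.228]
[0.009, 0.078, -0.0, 0.005, 0.003, -0.228]
[0.009, 0.078, -0.0, 0.005, 0.003, -0.228]
```

Emit:
jog_arm:
  moves: [-0.002, 0.01, 0, 0, 0, -0.05, -1, -0.001, 0.024, 0, 0, 0, -0.094, -1, 0.001, 0.037, 0, 0, 0, -0.128, -1, 0.003, 0.051, 0, 0, 0, -0.161, -1, 0.006, 0.064, 0, 0, 0, -0.194, -1, 0.009, 0.078, 0, 0, 0, -0.228, -1, 0.009, 0.078, 0, 0, 0, -0.228, -1, 0.009, 0.078, 0, 0, 0, -0.228, -1]

```text
time: 40.8
position: [0.4779, 0.0259, 0.1015]
tool_rot: [3.114, 0.385, -0.006]
ft_force: [-0.3, -9.4, -1.5]
grip_width: 0.153
grip_force: 56.6
```

Run:
```python
from h import *
tqa(3);err()
```

```text
rxF Mz F Mxy phi r [1.021, -0.733, -0.945, -9.194, -1.696, -2.11, 0.158, -166.537, 0.117] std [0.025 0.052] T0 0.287 t 40.9
pos err mm [-0.5  1.2  0.1] rot deg [-0.25  0.2   0.07]
```

Run:
```python
from h import *
T=tcp();T[2,3]-=.0003
plan([pose(a,.117,.1014) for a in(-164,-162,-160,-158,-156,-154,-154,-154)],base=T)
```

```text
[0.0, 0.017, -0.001, 0.003, 0.004, -0.032]
[0.001, 0.031, -0.001, 0.003, 0.004, -0.065]
[0.002, 0.044, -0.001, 0.003, 0.004, -0.098]
[0.004, 0.058, -0.001, 0.003, 0.004, -0.132]
[0.006, 0.071, -0.001, 0.003, 0.004, -0.165]
[0.009, 0.085, -0.0, 0.003, 0.004, -0.198]
[0.009, 0.085, -0.0, 0.003, 0.004, -0.198]
[0.009, 0.085, -0.0, 0.003, 0.004, -0.198]
```

Emit:
jog_arm:
  moves: [0, 0.017, 0, 0.003, 0.004, -0.032, -1, 0.001, 0.031, 0, 0.003, 0.004, -0.065, -1, 0.002, 0.044, 0, 0.003, 0.004, -0.098, -1, 0.004, 0.058, 0, 0.003, 0.004, -0.132, -1, 0.006, 0.071, 0, 0.003, 0.004, -0.165, -1, 0.009, 0.085, 0, 0.003, 0.004, -0.198, -1, 0.009, 0.085, 0, 0.003, 0.004, -0.198, -1, 0.009, 0.085, 0, 0.003, 0.004, -0.198, -1]

```text
time: 41.95
position: [0.4876, 0.0058, 0.1019]
tool_rot: [-3.056, -0.711, -0.005]
ft_force: [-0.1, -0.6, -2.7]
grip_width: 0.155
grip_force: 55.7
```

Run:
```python
from h import *
tqa(3);err()
w=cam("wrist","w11");g=cv2.cvtColor(np.ascontiguousarray(w["pixels"]),cv2.COLOR_RGB2GRAY).astype(int)
for r in(120,150,200,240):
    d=np.diff(g[r,255:325]);i=np.argsort(-np.abs(d))[:6];print(r,sorted((i+256).tolist()))
T=tcp();T[2,3]-=.0003
plan([pose(a,r,.1014) for a,r in((-152.5,.117),(-151,.117))],base=T);print()
plan([pose(-151,r,.1014) for r in(.117,.125,.135,.145,.155,.165,.18,.18)])
```

```text
rxF Mz F Mxy phi r [0.043, -0.058, 0.022, -0.4, -2.153, -0.124, -0.012, -155.511, 0.114] std [0.083 0.032] T0 -0.015 t 42.05
pos err mm [1.1 3.8 0.7] rot deg [ 0.23 -0.14  0.25]
120 [277, 278, 293, 294, 295, 305]
150 [275, 276, 278, 293, 294, 295]
200 [270, 271, 278, 291, 312, 313]
240 [270, 271, 281, 297, 298, 313]
[-0.009, 0.02, 0.001, -0.003, -0.004, -0.021]
[-0.009, 0.03, 0.001, -0.003, -0.004, -0.046]

[0.0, -0.0, -0.0, 0.0, 0.0, -0.0]
[-0.026, -0.0, -0.0, 0.0, 0.0, -0.0]
[-0.06, -0.0, -0.0, 0.0, 0.0, -0.0]
[-0.093, -0.0, -0.0, 0.0, 0.0, -0.0]
[-0.126, -0.0, -0.0, 0.0, 0.0, -0.0]
[-0.16, -0.0, -0.0, 0.0, 0.0, -0.0]
[-0.21, -0.0, -0.0, 0.0, 0.0, -0.0]
[-0.21, -0.0, -0.0, 0.0, 0.0, -0.0]
```

Emit:
jog_arm:
  moves: [-0.01, 0, 0, 0, 0, 0, -1, -0.03, 0, 0, 0, 0, 0, -1, -0.05, 0, 0, 0, 0, 0, -1, -0.08, 0, 0, 0, 0, 0, -1, -0.11, 0, 0, 0, 0, 0, -1, -0.14, 0, 0, 0, 0, 0, -1, -0.14, 0, 0, 0, 0, 0, -1, -0.14, 0, 0, 0, 0, 0, -1]

```text
time: 43.15
position: [0.4504, -0.0136, 0.102]
tool_rot: [-3.057, -0.711, -0.006]
ft_force: [0.6, -0.2, -2.2]
grip_width: 0.157
grip_force: 55.7
```

Run:
```python
from h import *
T=tcp();T[2,3]-=.0004;np.save("cmd.npy",T);tq();holeprof(-153)
print("yaw",np.degrees(np.arctan2(T[1,0],T[0,0])),T[:3,3])
w=cam("wrist","w12");g=cv2.cvtColor(np.ascontiguousarray(w["pixels"]),cv2.COLOR_RGB2GRAY).astype(int)
for r in(90,120,140,200,240):
    d=np.diff(g[r,250:330]);i=np.argsort(-np.abs(d))[:6];print(r,sorted((i+251).tolist()))
```

```text
t 43.15 F [ 0.6  -0.19 -2.19] M [ 0.014  0.036 -0.063] phi -154.72 r 0.1563 z 0.102 rxF 0.067
[(-177.0, 59), (-175.5, 70), (-174.0, 72), (-172.5, 72), (-171.0, 72), (-169.5, 72), (-168.0, 73), (-166.5, 71), (-165.0, 72), (-163.5, 74), (-162.0, 78), (-160.5, 90), (-159.0, 95), (-157.5, 94), (-156.0, 94), (-154.5, 96), (-153.0, 96), (-151.5, 93), (-150.0, 93), (-148.5, 86), (-147.0, 84), (-145.5, 78), (-144.0, 70), (-142.5, 68), (-141.0, 68), (-139.5, 67), (-138.0, 67), (-136.5, 65), (-135.0, 67), (-133.5, 68), (-132.0, 64), (-130.5, 54), (-129.0, 44)]
bar cols [275, 276, 277, 278, 293, 294, 295, 296]
yaw 26.200609755861258 [ 0.45040686 -0.01362497  0.10155227]
90 [276, 277, 278, 295, 296, 297]
120 [276, 278, 293, 294, 295, 296]
140 [275, 276, 278, 293, 295, 296]
200 [270, 278, 279, 298, 299, 313]
240 [270, 271, 297, 319, 326, 327]
```

Run:
```python
from h import *
r=down(0);q=[.52,-.17]
plan([([.46,-.08,.1],down(np.radians(18))),(q+[.06],r)]);print()
plan([(q+[z],r) for z in(.045,.03,.02,.013,.008,.005,.0035,.0035)])
```

```text
[-0.069, 0.213, 0.004, -0.002, -0.004, 0.137]
[-0.023, 0.57, 0.137, -0.003, -0.004, 0.437]

[0.001, 0.0, 0.05, 0.0, 0.0, -0.0]
[0.001, 0.0, 0.1, 0.0, 0.0, -0.0]
[0.001, 0.0, 0.133, 0.0, 0.0, -0.0]
[0.001, 0.0, 0.157, 0.0, 0.0, -0.0]
[0.001, 0.0, 0.173, 0.0, 0.0, -0.0]
[0.001, 0.0, 0.183, 0.0, 0.0, -0.0]
[0.001, 0.0, 0.188, 0.0, 0.0, -0.0]
[0.001, 0.0, 0.188, 0.0, 0.0, -0.0]
```

Emit:
jog_arm:
  moves: [-0.05, 0.12, 0, 0, 0, 0.07, -1, -0.069, 0.213, 0.004, -0.002, -0.004, 0.137, -1, -0.06, 0.33, 0.004, -0.002, -0.004, 0.25, -1, -0.04, 0.45, 0.05, -0.002, -0.004, 0.35, -1, -0.03, 0.53, 0.1, -0.003, -0.004, 0.41, -1, -0.023, 0.57, 0.137, -0.003, -0.004, 0.437, -1, -0.023, 0.57, 0.137, -0.003, -0.004, 0.437, -1, -0.023, 0.57, 0.137, -0.003, -0.004, 0.437, -1]

```text
time: 44.25
position: [0.5195, -0.1688, 0.0605]
tool_rot: [-3.141, -0.002, 0.002]
ft_force: [0.8, 0.2, -2.5]
grip_width: 0.152
grip_force: 55.7
```

Emit:
jog_arm:
  moves: [0, 0, 0.05, 0, 0, 0, -1, 0, 0, 0.1, 0, 0, 0, -1, 0, 0, 0.133, 0, 0, 0, -1, 0, 0, 0.157, 0, 0, 0, -1, 0, 0, 0.17, 0, 0, 0, -1, 0, 0, 0.178, 0, 0, 0, -1, 0, 0, 0.183, 0, 0, 0, -1, 0, 0, 0.183, 0, 0, 0, -1]

```text
time: 45.25
position: [0.5196, -0.1701, 0.0055]
tool_rot: [3.141, -0.001, -0.001]
ft_force: [-0.2, -1.5, -1.7]
grip_width: 0.155
grip_force: 55.7
```

Emit:
jog_arm:
  moves: [0, 0, 0.003, 0, 0, 0, -1, 0, 0, 0.006, 0, 0, 0, -1, 0, 0, 0.006, 0, 0, 0, -1, 0, 0, 0.006, 0, 0, 0, -0.6, 0, 0, 0.006, 0, 0, 0, -0.3, 0, 0, 0.006, 0, 0, 0, 0.2, 0, 0, 0.006, 0, 0, 0, 1, 0, 0, 0.006, 0, 0, 0, 1]

```text
time: 46.25
position: [0.5195, -0.17, 0.0036]
tool_rot: [3.141, -0.001, -0.002]
ft_force: [-0.2, -0.5, -0.5]
grip_width: 0.568
grip_force: 0.0
```

Emit:
jog_arm:
  moves: [0, 0, 0, 0, 0, 0, 1, 0, 0, 0, 0, 0, 0, 1, 0, 0, -0.03, 0, 0, 0, 1, 0, 0, -0.1, 0, 0, 0, 1, 0, 0, -0.2, 0, 0, 0, 1, 0, 0, -0.35, 0, 0, 0, 1, 0, 0, -0.5, 0, 0, 0, 1, 0, 0, -0.5, 0, 0, 0, 1]

```text
time: 47.25
position: [0.5226, -0.1707, 0.1585]
tool_rot: [3.138, -0.0, 0.011]
ft_force: [-0.4, 0.8, -0.5]
grip_width: 1.004
grip_force: 0.0
```

Run:
```python
from h import *
s=ctrl.get_state();print(s["position"],s["grip_width"],s["time"],s["ft_force"])
# bar and surroundings before/after in the top image
a=load("top1");b=cam("top","top9");D=np.abs(a["pixels"].astype(int)-b["pixels"]).sum(2)>120
n,l,st,c=cv2.connectedComponentsWithStats(D.astype(np.uint8))
for i in range(1,n):
    if st[i,4]>12:print(st[i],p2w(b,*c[i],.007).round(3))
g=cv2.cvtColor(np.ascontiguousarray(b["pixels"]),cv2.COLOR_RGB2GRAY)
w=cam("wrist","w13");T=tcp();print("tip should be near",w2p(w,T[:3,3]*[1,1,0]+[.096,0,.007]))
G=cv2.cvtColor(np.ascontiguousarray(w["pixels"]),cv2.COLOR_RGB2GRAY)
for r in range(70,270,20):
    d=(G[r,230:340]<110);k=np.flatnonzero(d)+230;print(r,(k.min(),k.max()) if len(k) else None)
```

```text
[ 0.52261809 -0.17069534  0.15848166] 1.0037271347556234 47.25 [-0.38835907  0.81388374 -0.48451199]
[  309   157   104   263 17207] [ 0.329 -0.213  0.007]
[343 169   2  10  13] [ 0.63  -0.175  0.007]
[316 316   3  14  23] [ 0.228 -0.103  0.007]
[542 354  14  10  54] [ 0.145 -0.706  0.007]
[542 373  18  27 236] [ 0.073 -0.714  0.007]
[316 399   3   9  17] [ 0.02  -0.103  0.007]
[283 412   7   5  16] [-0.006 -0.021  0.007]
[245 416   4   4  13] [-0.017  0.081  0.007]
tip should be near [282.03171339  89.92232907]
70 None
90 None
110 (np.int64(288), np.int64(288))
130 (np.int64(288), np.int64(288))
150 (np.int64(276), np.int64(290))
170 (np.int64(276), np.int64(289))
190 (np.int64(230), np.int64(339))
210 (np.int64(230), np.int64(339))
230 (np.int64(230), np.int64(339))
250 (np.int64(230), np.int64(296))
```

```bash
python3 -c "
from bench import ctrl
print(ctrl.close_job())"
```

```text
the job is handed in; nothing more can be done
None
```

I turned the ring nut down onto the pulley with the tommy bar (three insertions) and nipped it up to about 0.52 N m, estimated from wrist force and moment. The bar is drawn out and lying on the bench clear of the fixture, nothing else was seen to have moved, and the job was handed in at about 47 s (no score reported).

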